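Stock the spice rack and hang its tag green side out

ROBOT

A 7-joint arm with a two-finger parallel gripper is mounted at the origin on a cart in front of the work surface, level with it; the furniture and walls round the work are solid. World frame = base frame: x ahead of the robot, y to its left, z up, the work surface at z = 0. Lengths are in m, angles in rad, forces in N, time in s.
With the tool pointing down it reaches from about 0.35 to 0.775 m from the base axis. Payload 3.1 kg.
Tool frame: the origin (TCP) lies on the centre line of the jaws, within the pads' length; the fingertips stand ctrl.nose_length ahead of it and the grasp point (between the pads) lies 6 mm ahead of it (ctrl.nose_length is the distance from the TCP to the fingertips, in m); z points along the fingers, x is the direction in which the jaws open and shut, and the axes are right-handed (so a half turn about z gives the same grasp; the last joint's range is limited). The gripper opens to 85 mm and grips with 20 to 120 N. Pads are 22 mm wide; open, the fingers measure 114 mm over their backs; the gripper's body (76 mm by 85 mm) begins 54 mm behind the grasp point. The pads swing forward as they close: fully open they stand 13 mm farther back than shut.
Start: joints at [-1.34, 0.311, 0.014, 1.512, -0.004, 1.319, -0.027], TCP at [0.148, 0.53, 0.256] pointing down, gripper open.
Joint ranges: [-2.7, 2.7], [-0.3, 1.91], [-1.27, 1.3], [0.12, 2.57], [-1.44, 4.58], [0.2, 2.03], [-3.05, 3.05]. Speed limits (rad/s): [2.79, 2.79, 3.14, 3.14, 3.14, 3.14, 3.14].

INTERFACE

Orientations are given as a rotation vector (axis times angle).
In Python, from rig import ctrl gives the robot as it stands.
- The arm moves only by the tool play_rows, never from a script. Its argument "targets" is a list of rows, each an object of numbers: "x", "y", "z": the shift along the tool's x, y, z in cm; "rx", "ry", "rz": the turn, a rotation vector about the tool's x, y, z in rad. In form: [{"x": .., "y": .., "z": .., "rx": .., "ry": .., "rz": ..}, ...]. A call has exactly 8 rows; each row is the pose to reach, as a shift and turn from the pose measured when the call began, along the tool's axes at that moment; what a row does not reach only later rows make up. A row lasts 1/12 s, in which the tool goes at most 41.7 mm and 7.16 degrees, less where a joint would pass 70% of its speed; a pose out of reach is approached as far as the arm can. A call with a gripper value outside its range is refused whole. "claw" is the closure, from 0 (fully open) to 1 (shut), set as the call begins (left out, the last holds). The fingers move at their own pace and stop on an object; "grip_force" is the grip in N (left out, the last holds). Time passes only in rows, so rows that repeat a pose let the fingers close, or fill a call up. It gives the time, the measured TCP pose, the force and the opening at its end, in the units of the state.
- ctrl.state(): the state, without advancing time (a new reading comes with each control period).
- ctrl.snapshot(name): name is "scene" or "top" or "wrist"; returns the picture (480x640x3 uint8, red, green, blue); there is no depth.
- ctrl.calibration(name): a dict with "intrinsics" (3x3 intrinsics, pixels), "R" (3x3) and "t" (3): a world point X has camera coordinates R X + t. Camera axes: x right, y down, z forward; pixel columns grow to the right and rows downward; lengths in m; the calibration is good to about 2 mm. A picture is of the moment at which its call begins: read the wrist's pose just before it. calibration takes no time and is no camera call; for the wrist camera it gives the pose at the moment of the call.
- ctrl.close_job(): hands the job in, once; it reports no verdict.
Trained networks look in the newest picture that a camera, given by its name, has taken for a name from the list of things; names that differ only in an ending like _2 or _b are one class to them, and where a whole thing is asked for, a point or a joint stands for the part that bears it (a point fixed in the world has none). Each returns a list of dicts, best first, with "p" (0 to 1); they miss things now and then, are a little off and sometimes report something else, mostly with a low value. They report only what shows in the picture. A call takes as long as a camera call. They do not tell look-alikes from the thing itself.
- ctrl.boxes_of(camera, query): "centre" ([row, column] in pixels, amid what is visible of it).
- ctrl.masks_of(camera, query): "region" (480x640 bool, what is visible of it) and "centre" ([row, column] in pixels, amid what is visible of it).
The state is a dict: "clock": time; "joint_positions": joint angles; "dq": joint speeds; "effort": joint torques, N m; "ee_pos": TCP position; "orientation": TCP orientation; "force": force on the tool from outside, world axes, zero at the start; "wrist_torque": the same for the moment, N m; "grip_width": finger opening in m.
Only numpy, scipy, OpenCV 4.12 (cv2) and the standard library are available. Lean on these libraries where they do the work, as an engineer would, in place of code of your own. Each camera call takes 0.05 s, during which the arm holds its last target. There are 200 camera calls.

TASK

Put every spice jar that stands on the worktop upright on the spice rack, lifting it over the front rail so that it stands behind it. When all are in, take the two-sided tag out of its slotted block and hang it by its hole on the hook of the stand with the green face outward, the way the hook points, and let go. Leave the mug, the sugar tin and the lidded cup alone.

Things in the scene. Friction and masses are not known exactly. Their poses are not given: they have to be found in the camera images.
- spice_rack: pale wooden counter rack, fixed, 340 mm long (its y) and 84 mm deep (its x), room for four jars side by side; origin at the centre of its underside, its front (own -x) towards the robot. Jars stand on its floor, 12 mm above the worktop. Round steel front rail along y (8 mm thick) at x = -38 mm, its top 40 mm above the worktop; back board from x = +36 mm, 40 mm high; end panels inside at y = +-160 mm, 50 mm high. Free floor: x -34 to +36 mm, y -160 to +160 mm
- black_jar: closed stubby glass spice jar with a black screw cap and a white paper label, upright, 75 mm tall, about 0.25 kg with a heavy bottom; the cap (55 to 75 mm above the underside) is 60 mm in diameter, the glass below it 58 mm; origin at the centre of its underside, z up along its axis; it may be absent
- red_jar: closed stubby glass spice jar with a red screw cap and a white paper label, upright, 75 mm tall, about 0.25 kg with a heavy bottom; the cap (55 to 75 mm above the underside) is 60 mm in diameter, the glass below it 58 mm; origin at the centre of its underside, z up along its axis; it may be absent
- yellow_jar: closed stubby glass spice jar with a yellow screw cap and a white paper label, upright, 75 mm tall, about 0.25 kg with a heavy bottom; the cap (55 to 75 mm above the underside) is 60 mm in diameter, the glass below it 58 mm; origin at the centre of its underside, z up along its axis; it may be absent
- blue_jar: closed stubby glass spice jar with a blue screw cap and a white paper label, upright, 75 mm tall, about 0.25 kg with a heavy bottom; the cap (55 to 75 mm above the underside) is 60 mm in diameter, the glass below it 58 mm; origin at the centre of its underside, z up along its axis; it may be absent
- tag: stiff flat two-layer tag standing upright in the slot of the block, 8 mm thick (its x), 62 mm wide (its y), 120 mm tall (its z), 70 g; the green layer and face with a white tick is at its own -x, the red one with a white bar at +x (both layers show along the edges). A rectangular hole 30 mm wide (y) runs through it from 78 to 110 mm above its lower edge. It can be gripped across its width by the side edges. Origin at the centre of its lower edge
- tag_eye (a point): centre of the upper edge of the tag's hole, 110 mm above the tag's lower edge; rests on the hook when hung; axes as the tag's
- tag_front (a point): point in the air 60 mm straight out from the tag's mid-plane on the green side (tag's own -x), 60 mm above the lower edge
- tag_holder: dark wooden block, fixed, 52 x 90 x 30 mm, with a slot 11 mm wide (x), 68 mm long (y) and 24 mm deep in its top, its floor 6 mm above the worktop; origin at the centre of its underside; it may face any way
- tag_hook: fixed steel stand: round foot of 104 mm diameter and an upright post on its origin (centre of the underside), with one hook at the top. The hook's 8 mm round bar runs level from the post along the stand's own -x, its centre line 190 mm above the worktop, for 56 mm, then slants up to its tip at x = -65 mm, centre 204 mm (top 208 mm) above the worktop. Nothing stands higher than the tip. Outward is the stand's own -x, roughly towards the robot
- hook_seat (a point): point on top of the hook's level bar, 30 mm out from the post, 194 mm above the worktop; axes as the stand's
- mug_coffee: green mug, bystander, 86 mm wide, 96 mm tall; origin under its centre
- sugar_tin: cream tin with wooden lid, bystander, 102 mm in diameter, 130 mm tall; origin under its centre
- syrup_jar_1: cup with a turquoise collar and lid, bystander, 89 mm wide, 84 mm tall; origin under its centre
Mind the look-alikes: they are no part of the job. What is shaped like the red_jar but purple is not meant. What is shaped like the tag but brown or yellow is not meant.

How it is judged:
By the outcome, as a careful person would: the job done as asked, in the order asked, and still so for the second after the job is handed in, with the robot touching nothing.
Of black_jar, red_jar, yellow_jar, blue_jar only 3 to 4 are there at a start; the rules pass over those that are not, and their reading is None.
At some moment in a run one of black_jar, red_jar, yellow_jar, blue_jar may be knocked a few centimetres aside while the robot is not near it.
It also fails if it takes over 200 s, if anything falls off the work surface, if the arm or the gripper's body presses on something with over 40 N, if the wrist force passes 120 N, or if a joint passes its speed limit or range.

## Working session

There is one attempt and no reset: what is moved stays moved. The work goes in short steps, Python scripts to look and compute and a tool call to move; the robot and the scene stay as the last step left them, time stands still between calls to the robot, and variables do not carry over. Pictures are saved under pics/ and viewed, about 12 in all and at most 16, crops included, and the job is handed in when it is done.

Besides the shell and the picture viewer there is one more tool, called after "Request:" by a JSON object that holds its "api" and its "payload", one argument or row to a line. play_rows: Moves the arm, as the interface text tells. Its arguments: {"type":"object","properties":{"targets":{"type":"array"},"claw":{"type":"number"},"grip_force":{"type":"number"}},"required":["targets"]}

```bash
mkdir -p pics; ls; python3 - <<'E'
from rig import ctrl
import cv2,numpy as np
s=ctrl.state();print(s, ctrl.nose_length)
a=ctrl.snapshot("scene");b=ctrl.snapshot("top")
cv2.imwrite("pics/scene0.png",a[:,:,::-1]);cv2.imwrite("pics/top0.png",b[:,:,::-1])
for c in("scene","top"):
    k=ctrl.calibration(c);print(c,k)
for c in("scene","top"):
  for q in ["spice_rack","black_jar","red_jar","yellow_jar","blue_jar","tag","tag_holder","tag_hook"]:
    print(c,q,[(np.round(d["centre"]).tolist(),round(d["p"],2)) for d in ctrl.boxes_of(c,q)[:4]])
E
```

```text
pics
{'clock': 0.0, 'joint_positions': array([-1.33970158,  0.31176807,  0.01397269,  1.5131185 , -0.00438961,
        1.31920433, -0.02719987]), 'dq': array([-0.00111233, -0.00069718, -0.00139821,  0.00085144, -0.00130086,
        0.00128411,  0.0017956 ]), 'effort': array([ 1.16006055e-05, -3.79915667e+01,  1.46185826e-01, -2.30588329e+01,
        1.22870135e-02,  1.33532623e-02,  1.08404571e-06]), 'ee_pos': array([0.14797542, 0.52899326, 0.2551729 ]), 'orientation': array([ 2.50152235,  1.89791961, -0.00298473]), 'force': array([0.58395262, 0.11952201, 0.11871457]), 'wrist_torque': array([-0.00269784,  0.00558909, -0.02798026]), 'grip_width': 0.08539710447016709} 0.025
scene {'intrinsics': array([[621.21084203,   0.        , 318.96489416],
       [  0.        , 621.21084203, 232.85427261],
       [  0.        ,   0.        ,   1.        ]]), 'R': array([[-0.6202416 , -0.78420444, -0.01799317],
       [-0.39098307,  0.32895882, -0.85960359],
       [ 0.68002396, -0.52612688, -0.51064461]]), 't': array([0.39643995, 0.30394947, 1.51602949])}
top {'intrinsics': array([[506.66943481,  
[... 518 characters left out ...]
 0.52)]
scene yellow_jar [([272.0, 332.0], 0.74)]
scene blue_jar [([291.0, 282.0], 0.72)]
scene tag [([230.0, 394.0], 0.96), ([248.0, 428.0], 0.74), ([253.0, 372.0], 0.67)]
scene tag_holder [([253.0, 396.0], 0.85)]
scene tag_hook [([216.0, 425.0], 0.94)]
top spice_rack [([210.0, 325.0], 0.58)]
top black_jar [([265.0, 277.0], 0.64)]
top red_jar [([290.0, 170.0], 0.88), ([266.0, 207.0], 0.69), ([312.0, 199.0], 0.6)]
top yellow_jar [([266.0, 310.0], 0.59)]
top blue_jar [([271.0, 245.0], 0.92), ([268.0, 208.0], 0.4)]
top tag [([295.0, 405.0], 0.64), ([268.0, 356.0], 0.55), ([260.0, 394.0], 0.5), ([264.0, 278.0], 0.47)]
top tag_holder [([260.0, 388.0], 0.53)]
top tag_hook [([235.0, 459.0], 0.68)]
```

View pics/scene0.png

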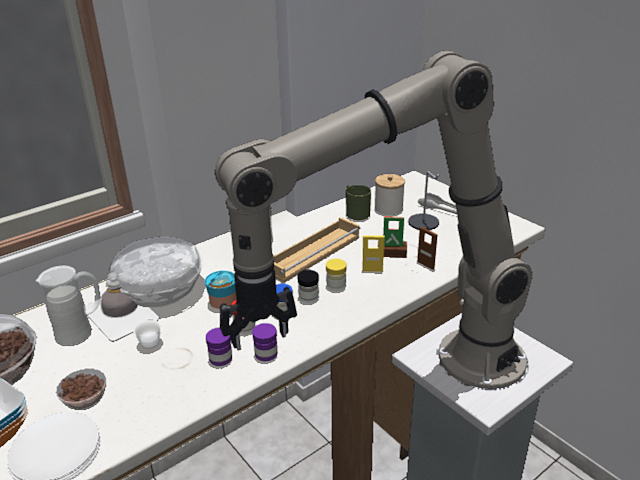

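View pics/top0.png

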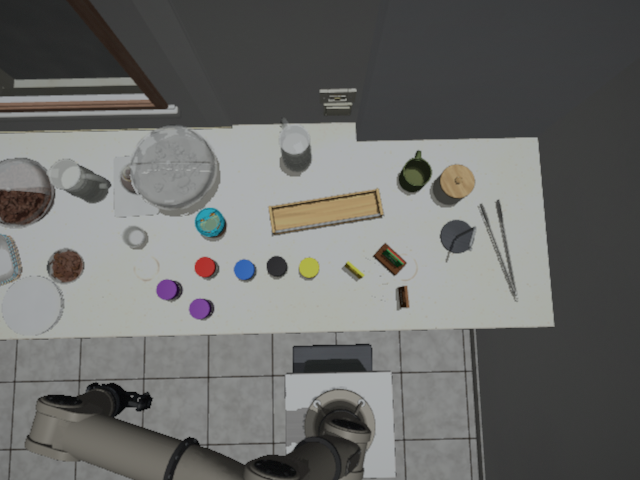

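The scene view shows four jars (yellow 336,272; black 308,285; blue 283,290; red hidden behind the gripper), purple decoys, the rack, the green tag in its block (394,230), and yellow and brown decoy tags. In the top view the jar caps are red (205,267), blue (245,270), black (277,267) and yellow (309,268). The rack is near (325,212), the tag block near (390,260) and the hook stand near (456,237).

```bash
cat > h.py <<'E'
from rig import ctrl
import cv2,numpy as np
from scipy.optimize import minimize
from scipy.spatial.transform import Rotation as Ro
def proj(k,P):
    c=np.atleast_2d(P)@k["R"].T+k["t"]; p=c@k["intrinsics"].T; return p[:,:2]/p[:,2:]
def ray(k,u,v,z):
    d=k["R"].T@np.linalg.solve(k["intrinsics"],[u,v,1.]); o=-k["R"].T@k["t"]
    return o+d*(z-o[2])/d[2]
def box(sx,sy,z0,z1): return np.array([[a*sx/2,b*sy/2,z] for a in(-1,1) for b in(-1,1) for z in(z0,z1)])
def place(P,x,y,a): return P@Ro.from_euler('z',a).as_matrix().T+[x,y,0]
def hull(k,P):
    m=np.zeros((960,1280),np.uint8); h=cv2.convexHull((proj(k,P)*2+.5).astype(np.float32))
    cv2.fillConvexPoly(m,np.round(h*16).astype(np.int32),1,shift=4); return m>0
def fit(P,views,x0,dyaw=(0,)):
    V=[(k,cv2.resize(m.astype(np.uint8),(1280,960),interpolation=cv2.INTER_NEAREST)>0) for k,m in views]
    def f(q):
        s=0
        for k,m in V:
            h=hull(k,place(P,q[0],q[1],q[2]*10)); s-=(h&m).sum()/(h|m).sum()
        return s/len(V)
    best=None
    for d in dyaw:
        q=np.array([x0[0],x0[1],(x0[2]+d)/10])
        r=minimize(f,q,method='Nelder-Mead',options=dict(initial_simplex=q+np.vstack([np.zeros(3),np.diag([.015,.015,.02])]),xatol=2e-4,fatol=1e-5))
        if best is None or r.fun<best.fun: best=r
    return [*best.x[:2],best.x[2]*10],-best.fun
def down(a): # tool pointing down, tool x at world heading a
    return np.array([[np.cos(a),np.sin(a),0],[np.sin(a),-np.cos(a),0],[0,0,-1.]]).T if 0 else np.column_stack([[np.cos(a),np.sin(a),0],[np.sin(a),-np.cos(a),0],[0,0,-1.]])
def rel(p,R,s=None):
    s=s or ctrl.state(); R0=Ro.from_rotvec(s["orientation"]).as_matrix()
    return np.round(R0.T@(np.array(p)-s["ee_pos"])*100,2).tolist(),np.round(Ro.from_matrix(R0.T@R).as_rotvec(),3).tolist()
def head(s=None):
    s=s or ctrl.state(); X=Ro.from_rotvec(s["orientation"]).as_matrix(); return np.degrees(np.arctan2(X[1,0],X[0,0])),X[:,2]
E
python3 - <<'E'
from h import *
K={c:ctrl.calibration(c) for c in("scene","top")}
im={c:ctrl.snapshot(c) for c in K}
print("cams",{c:(-k["R"].T@k["t"]).round(3) for c,k in K.items()}, "head",head())
for n in["black","red","yellow","blue"]:
    ms=ctrl.masks_of("top",n+"_jar")
    for d in ms[:2]:
        m=d["region"]; v,u=np.argwhere(m).mean(0); print(n,round(d["p"],2),(round(u),round(v)),im["top"][m].mean(0).round(),m.sum(),ray(K["top"],u,v,.068).round(3))
M={(c,q):ctrl.masks_of(c,q) for c in K for q in["spice_rack","tag_holder","tag","tag_hook"]}
for key,l in M.items(): print(key,[(d["centre"][0].round() if 0 else np.round(d["centre"]).tolist(),round(d["p"],2),int(d["region"].sum())) for d in l[:4]])
x0=ray(K["top"],325,212,.03)
for v in (["top"],["top","scene"]):
    print("rack",v,fit(box(.084,.34,0,.05),[(K[c],M[c,"spice_rack"][0]["region"]) for c in v],[x0[0],x0[1],.0],(-.15,.1,.2)))
t=im["top"]
cv2.imwrite("pics/c1.png",np.hstack([cv2.resize(t[170:310,340:500],None,fx=2.5,fy=2.5,interpolation=2),cv2.resize(im["scene"][160:300,330:490],None,fx=2.5,fy=2.5,interpolation=2)])[:,:,::-1])
E
```

```text
cams {'scene': array([-0.666,  1.009,  1.043]), 'top': array([0.35 , 0.049, 1.552])} head (np.float64(74.37476034701739), array([ 4.03449066e-05,  3.74967667e-06, -9.99999999e-01]))
black 0.9 (278, 267) [55. 55. 56.] 343 [0.463 0.17  0.068]
red 0.74 (207, 267) [149.  59.  54.] 405 [0.466 0.377 0.068]
red 0.72 (169, 290) [ 99.  62. 120.] 422 [0.404 0.486 0.068]
yellow 0.67 (309, 268) [167. 169.  74.] 310 [0.457 0.078 0.068]
blue 0.75 (245, 270) [ 59.  98. 156.] 361 [0.455 0.265 0.068]
('scene', 'spice_rack') [([247.0, 313.0], 0.9, 2475)]
('scene', 'tag_holder') [([251.0, 396.0], 0.51, 267), ([328.0, 245.0], 0.32, 147)]
('scene', 'tag') [([253.0, 370.0], 0.84, 621), ([249.0, 426.0], 0.68, 621), ([231.0, 395.0], 0.59, 508)]
('scene', 'tag_hook') [([215.0, 426.0], 0.76, 509)]
('top', 'spice_rack') [([211.0, 324.0], 0.74, 3269)]
('top', 'tag_holder') [([258.0, 394.0], 0.68, 194), ([259.0, 388.0], 0.58, 345)]
('top', 'tag') [([269.0, 354.0], 0.7, 140), ([298.0, 405.0], 0.67, 204), ([262.0, 395.0], 0.48, 181)]
('top', 'tag_hook') [([233.0, 458.0], 0.8, 920), ([223.0, 210.0], 0.66, 740)]
rack ['top'] ([np.float64(0.6305756487089411), np.float64(0.024498870452159906), np.float64(0.14391992798708025)], np.float64(0.9482407676650189))
rack ['top', 'scene'] ([np.float64(0.6311418375774709), np.float64(0.02508071485730795), np.float64(0.14949520409567835)], np.float64(0.8895794994321835))
```

View pics/c1.png

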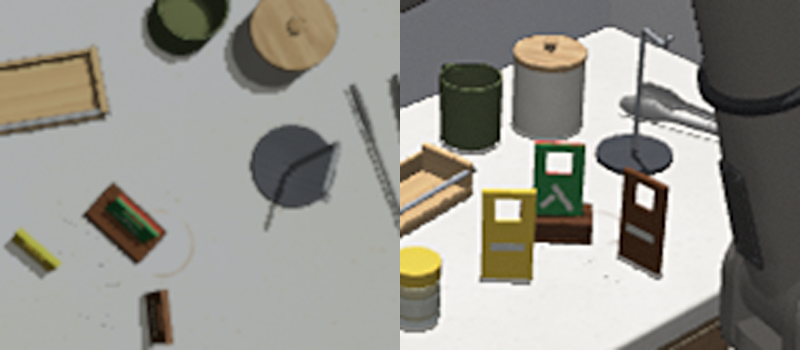

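The crop shows the green face of the tag pointing towards (-x,+y). The hook arm points roughly along world -x, with its post at about (456,236) in the top view. The rack yaw is about 0.145 rad. Next I'll go over the red jar.

```bash
python3 - <<'E'
from h import *
a=.145
print(rel([.40,.40,.25],down(a)), rel([.466,.377,.20],down(a)))
E
```

```text
([-5.71, 27.75, 0.63], [-0.0, -0.0, 1.153]) ([-6.15, 34.72, 5.63], [-0.0, -0.0, 1.153])
```

Request:
{"api": "play_rows", "payload": {
  "targets": [
    {"x": -1,"y": 4,"z": 0,"rz": 0.12},
    {"x": -2,"y": 8,"z": 0,"rz": 0.24},
    {"x": -3,"y": 12,"z": 0,"rz": 0.36},
    {"x": -4,"y": 16,"z": 0,"rz": 0.48},
    {"x": -4.5,"y": 20,"z": 0,"rz": 0.6},
    {"x": -5,"y": 24,"z": 0.5,"rz": 0.72},
    {"x": -5.5,"y": 28,"z": 1,"rz": 0.84},
    {"x": -6,"y": 31,"z": 2,"rz": 0.96}
  ],
  "claw": 0,
  "grip_force": 50
}}

```text
validation failed for argument at $.ta...
```

```bash
python3 - <<'E'
from h import *
print(rel([.466,.377,.22],down(.145)),ctrl.state()["ee_pos"],ctrl.state()["joint_positions"].round(2))
E
```

```text
([-6.15, 34.72, 3.63], [-0.0, -0.0, 1.153]) [0.14815884 0.52970786 0.25633337] [-1.34  0.31  0.01  1.51 -0.    1.32 -0.03]
```

Request:
{"api": "play_rows", "payload": {
  "targets": [
    {"x": -1,"y": 4,"z": 0,"rx": 0,"ry": 0,"rz": 0.12},
    {"x": -2,"y": 8,"z": 0,"rx": 0,"ry": 0,"rz": 0.24},
    {"x": -3,"y": 12,"z": 0,"rx": 0,"ry": 0,"rz": 0.36},
    {"x": -4,"y": 16,"z": 0,"rx": 0,"ry": 0,"rz": 0.48},
    {"x": -4.5,"y": 20,"z": 0,"rx": 0,"ry": 0,"rz": 0.6},
    {"x": -5,"y": 24,"z": 0.5,"rx": 0,"ry": 0,"rz": 0.72},
    {"x": -5.5,"y": 28,"z": 1,"rx": 0,"ry": 0,"rz": 0.84},
    {"x": -6,"y": 31,"z": 2,"rx": 0,"ry": 0,"rz": 0.96}
  ],
  "claw": 0,
  "grip_force": 50
}}

```text
clock: 2.27
ee_pos: [0.4348, 0.3864, 0.2375]
orientation: [-3.099, -0.514, -0.007]
force: [0.4, 0.1, 0.1]
grip_width: 0.0853
```

```bash
python3 - <<'E'
from h import *
print(rel([.466,.377,.22],down(.145)),ctrl.state()["ee_pos"],ctrl.state()["joint_positions"].round(2))
E
```

```text
([2.64, 1.89, 1.76], [-0.0, -0.004, 0.184]) [0.43479036 0.38637463 0.23748978] [-0.99  0.39  0.32  1.47 -0.12  1.3  -0.32]
```

Request:
{"api": "play_rows", "payload": {
  "targets": [
    {"x": 1,"y": 0.7,"z": 0.5,"rx": 0,"ry": 0,"rz": 0.1},
    {"x": 2,"y": 1.4,"z": 1,"rx": 0,"ry": 0,"rz": 0.184},
    {"x": 2.6,"y": 1.9,"z": 1.7,"rx": 0,"ry": 0,"rz": 0.184},
    {"x": 2.6,"y": 1.9,"z": 1.7,"rx": 0,"ry": 0,"rz": 0.184},
    {"x": 2.6,"y": 1.9,"z": 1.7,"rx": 0,"ry": 0,"rz": 0.184},
    {"x": 2.6,"y": 1.9,"z": 1.7,"rx": 0,"ry": 0,"rz": 0.184},
    {"x": 2.6,"y": 1.9,"z": 1.7,"rx": 0,"ry": 0,"rz": 0.184},
    {"x": 2.6,"y": 1.9,"z": 1.7,"rx": 0,"ry": 0,"rz": 0.184}
  ]
}}

```text
clock: 2.93
ee_pos: [0.4648, 0.3778, 0.2212]
orientation: [-3.131, -0.231, -0.007]
force: [-1.5, 0.2, 0.5]
grip_width: 0.0855
```

```bash
python3 - <<'E'
from h import *
k=ctrl.calibration("wrist"); im=ctrl.snapshot("wrist"); cv2.imwrite("pics/w1.png",im[:,:,::-1])
print(k["t"],"cam",(-k["R"].T@k["t"]).round(3),k["R"].round(2).tolist(),k["intrinsics"][0,0])
for n in["red","blue","black","yellow"]:
  for d in ctrl.masks_of("wrist",n+"_jar")[:2]:
    m=d["region"]; v,u=np.argwhere(m).mean(0); print(n,round(d["p"],2),(round(u),round(v)),im[m].mean(0).round(),m.sum(),ray(k,u,v,.068).round(3))
print(ctrl.state()["ee_pos"],head()[0])
E
```

```text
[-0.51610242  0.2594494   0.44546554] cam [0.451 0.462 0.34 ] [[0.99, 0.15, 0.01], [0.14, -0.94, 0.32], [0.05, -0.32, -0.95]] 348.67565033216613
red 0.89 (262, 62) [136.  70. 171.] 6911 [0.405 0.496 0.068]
red 0.79 (326, 222) [144.  33.  26.] 4911 [0.467 0.388 0.068]
blue 0.96 (298, 332) [ 35.  80. 147.] 4805 [0.457 0.283 0.068]
black 0.73 (295, 402) [42. 41. 40.] 2910 [0.464 0.204 0.068]
[0.46544754 0.3770104  0.22082091] 8.336597824059117
```

View pics/w1.png

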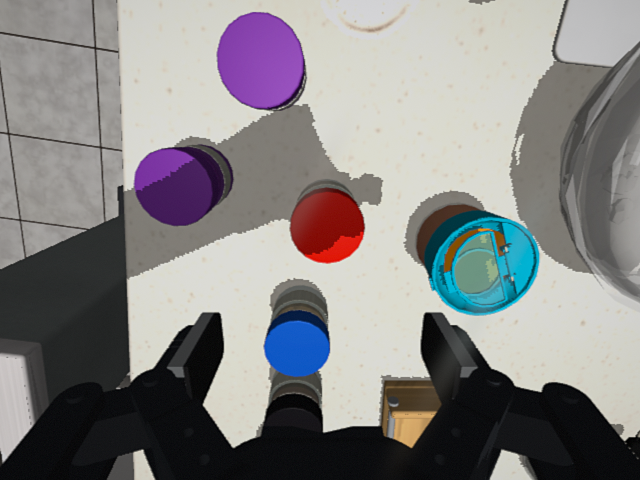

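The wrist view shows the red cap at (327,226), blue at (297,342), the syrup cup at (485,262) and purple decoys at (261,60) and (180,187). I'll fit the cap cylinder by colour.

```bash
cat >> h.py <<'E'
t_=np.linspace(0,2*np.pi,40)
CAP=np.array([[.03*np.cos(t),.03*np.sin(t),z] for t in t_ for z in(.055,.075)])
HUE=dict(red=0,yellow=27,blue=107)
def cap(cam,n,zoff=0,near=None):
    """near: expected world xy; picks the nearest detection of the right colour"""
    k=ctrl.calibration(cam); im=ctrl.snapshot(cam); hsv=cv2.cvtColor(im,cv2.COLOR_RGB2HSV).astype(int)
    out=[]
    for d in ctrl.masks_of(cam,n+"_jar")[:5]:
        g=cv2.dilate(d["region"].astype(np.uint8),np.ones((5,5)))>0
        if n=="black": c=g&(hsv[...,2]<75)
        else: c=g&(np.abs((hsv[...,0]-HUE[n]+90)%180-90)<10)&(hsv[...,1]>110)
        if c.sum()<.25*g.sum(): continue
        v,u=np.argwhere(c).mean(0); x=ray(k,u,v,.07+zoff)
        P=CAP+[0,0,zoff]
        q,s=fit(P,[(k,c)],[x[0],x[1],0]); out.append((np.round(q[:2],4).tolist(),round(s,2),round(d["p"],2)))
    return out
E
python3 - <<'E'
from h import *
r=cap("wrist","red");print(r,cap("wrist","blue"))
print([ (n,cap("top",n)) for n in["red","blue","black","yellow"]])
p=r[0][0]
print(rel([p[0],p[1],.07],down(.145)))
E
```

```text
[([0.4685, 0.3842], np.float64(0.94), 0.6)] [([0.4583, 0.2684], np.float64(0.93), 0.66)]
[('red', [([0.469, 0.3842], np.float64(0.82), 0.6)]), ('blue', [([0.4589, 0.2691], np.float64(0.88), 0.87)]), ('black', [([0.465, 0.1738], np.float64(0.9), 0.58)]), ('yellow', [([0.4597, 0.0792], np.float64(0.89), 0.69)])]
([0.33, -0.69, 15.06], [-0.0, -0.004, -0.0])
```

Request:
{"api": "play_rows", "payload": {
  "targets": [
    {"x": 0.3,"y": -0.7,"z": 2,"rx": 0,"ry": 0,"rz": 0},
    {"x": 0.3,"y": -0.7,"z": 5,"rx": 0,"ry": 0,"rz": 0},
    {"x": 0.3,"y": -0.7,"z": 8,"rx": 0,"ry": 0,"rz": 0},
    {"x": 0.3,"y": -0.7,"z": 11,"rx": 0,"ry": 0,"rz": 0},
    {"x": 0.3,"y": -0.7,"z": 13.5,"rx": 0,"ry": 0,"rz": 0},
    {"x": 0.3,"y": -0.7,"z": 15,"rx": 0,"ry": 0,"rz": 0},
    {"x": 0.3,"y": -0.7,"z": 15,"rx": 0,"ry": 0,"rz": 0},
    {"x": 0.3,"y": -0.7,"z": 15,"rx": 0,"ry": 0,"rz": 0}
  ]
}}

```text
clock: 4.45
ee_pos: [0.4678, 0.384, 0.07]
orientation: [3.133, 0.227, 0.005]
force: [0.2, 0.2, 0.3]
grip_width: 0.0854
```

Request:
{"api": "play_rows", "payload": {
  "targets": [
    {"x": 0,"y": 0,"z": 0,"rx": 0,"ry": 0,"rz": 0},
    {"x": 0,"y": 0,"z": 0,"rx": 0,"ry": 0,"rz": 0},
    {"x": 0,"y": 0,"z": 0,"rx": 0,"ry": 0,"rz": 0},
    {"x": 0,"y": 0,"z": 0,"rx": 0,"ry": 0,"rz": 0},
    {"x": 0,"y": 0,"z": 0,"rx": 0,"ry": 0,"rz": 0},
    {"x": 0,"y": 0,"z": 0,"rx": 0,"ry": 0,"rz": 0},
    {"x": 0,"y": 0,"z": 0,"rx": 0,"ry": 0,"rz": 0},
    {"x": 0,"y": 0,"z": 0,"rx": 0,"ry": 0,"rz": 0}
  ],
  "claw": 1
}}

```text
clock: 5.12
ee_pos: [0.4689, 0.385, 0.0722]
orientation: [-3.131, -0.228, -0.009]
force: [-1.3, -0.9, 5.7]
grip_width: 0.0584
```

Request:
{"api": "play_rows", "payload": {
  "targets": [
    {"x": 0,"y": 0,"z": -1,"rx": 0,"ry": 0,"rz": 0},
    {"x": 0,"y": 0,"z": -3,"rx": 0,"ry": 0,"rz": 0},
    {"x": 0,"y": 0,"z": -6,"rx": 0,"ry": 0,"rz": 0},
    {"x": 0,"y": 0,"z": -9,"rx": 0,"ry": 0,"rz": 0},
    {"x": 0,"y": 0,"z": -10,"rx": 0,"ry": 0,"rz": 0},
    {"x": 0,"y": 0,"z": -11,"rx": 0,"ry": 0,"rz": 0},
    {"x": 0,"y": 0,"z": -11,"rx": 0,"ry": 0,"rz": 0},
    {"x": 0,"y": 0,"z": -11,"rx": 0,"ry": 0,"rz": 0}
  ]
}}

```text
clock: 5.78
ee_pos: [0.4676, 0.3843, 0.1811]
orientation: [-3.132, -0.228, -0.007]
force: [-1.2, -0.4, -3.9]
grip_width: 0.0586
```

```bash
python3 - <<'E'
from h import *
a=.147; rk=np.array([.631,.025])
def slot(y,x=.001): return place(np.array([[x,y,0]]),*rk,a)[0][:2]
for y in(.117,.039,-.039,-.117): print(y,slot(y))
p=slot(.117); print(rel([*p,.18],down(a)), ctrl.state()["ee_pos"],ctrl.state()["grip_width"])
E
```

```text
0.117 [0.61485209 0.14088462]
0.039 [0.62627684 0.06372585]
-0.039 [ 0.63770159 -0.01343291]
-0.117 [ 0.64912634 -0.09059168]
([11.05, 26.22, 0.14], [-0.001, -0.004, -0.002]) [0.46760112 0.38433722 0.18111628] 0.05858686991039285
```

Request:
{"api": "play_rows", "payload": {
  "targets": [
    {"x": 1.4,"y": 3.3,"z": 0,"rx": 0,"ry": 0,"rz": 0},
    {"x": 2.8,"y": 6.6,"z": 0,"rx": 0,"ry": 0,"rz": 0},
    {"x": 4.2,"y": 10,"z": 0,"rx": 0,"ry": 0,"rz": 0},
    {"x": 5.6,"y": 13.4,"z": 0,"rx": 0,"ry": 0,"rz": 0},
    {"x": 7,"y": 17,"z": 0,"rx": 0,"ry": 0,"rz": 0},
    {"x": 8.5,"y": 20.5,"z": 0,"rx": 0,"ry": 0,"rz": 0},
    {"x": 10,"y": 23.8,"z": 0,"rx": 0,"ry": 0,"rz": 0},
    {"x": 11,"y": 26.2,"z": 0.1,"rx": 0,"ry": 0,"rz": 0}
  ]
}}

```text
clock: 6.45
ee_pos: [0.6148, 0.1357, 0.1779]
orientation: [3.131, 0.221, 0.002]
force: [1.0, -0.4, -3.1]
grip_width: 0.0587
```

Request:
{"api": "play_rows", "payload": {
  "targets": [
    {"x": 0,"y": 0,"z": 0,"rx": 0,"ry": 0,"rz": 0},
    {"x": 0,"y": 0,"z": 0,"rx": 0,"ry": 0,"rz": 0},
    {"x": 0,"y": 0,"z": 0,"rx": 0,"ry": 0,"rz": 0},
    {"x": 0,"y": 0,"z": 0,"rx": 0,"ry": 0,"rz": 0},
    {"x": 0,"y": 0,"z": 0,"rx": 0,"ry": 0,"rz": 0},
    {"x": 0,"y": 0,"z": 0,"rx": 0,"ry": 0,"rz": 0},
    {"x": 0,"y": 0,"z": 0,"rx": 0,"ry": 0,"rz": 0},
    {"x": 0,"y": 0,"z": 0,"rx": 0,"ry": 0,"rz": 0}
  ]
}}

```text
clock: 7.12
ee_pos: [0.6146, 0.1365, 0.178]
orientation: [3.131, 0.223, 0.002]
force: [-0.5, 0.8, -2.7]
grip_width: 0.0586
```

```bash
python3 - <<'E'
from h import *
k=ctrl.calibration("wrist"); im=ctrl.snapshot("wrist").copy()
a=.147; rk=[.631,.025]
L=lambda x,y,z: tuple(np.round(proj(k,place(np.array([[x,y,z]]),*rk,a))[0]).astype(int).tolist())
for p,q,c in [((-.038,-.16,.04),(-.038,.16,.04),(255,0,255)),((.036,-.16,.04),(.036,.16,.04),(0,255,0)),((-.042,.16,.05),(.042,.16,.05),(0,0,255)),((-.034,.16,.012),(.036,.16,.012),(0,255,255))]:
    cv2.line(im,L(*p),L(*q),c,1)
cv2.imwrite("pics/w2.png",im[:,:,::-1])
p=place(np.array([[.001,.117,0]]),*rk,a)[0]
print(rel([*p[:2],.084],down(a)),cap("wrist","red",.11),ctrl.state()["ee_pos"])
E
```

```text
([0.07, -0.49, 9.41], [0.003, -0.001, -0.005]) [([0.6142, 0.1372], np.float64(0.91), 0.59)] [0.61480041 0.1358299  0.17805544]
```

View pics/w2.png

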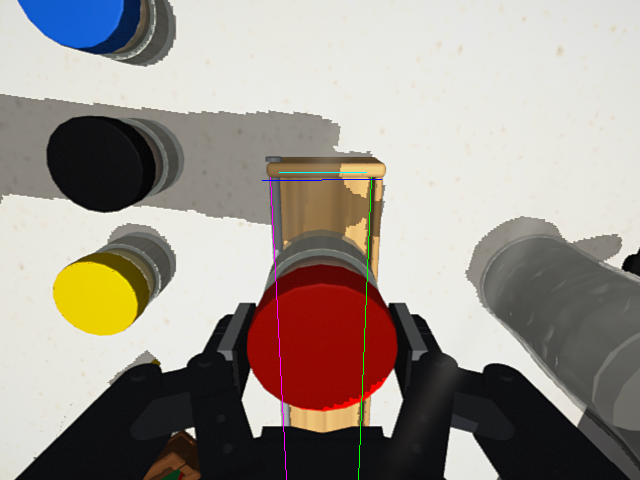

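The wrist view shows the red jar centred in the jaws over the rack. The overlay lies about 4 px (3 mm) short in rack x, so I'll use a rack centre of x=0.634.

Request:
{"api": "play_rows", "payload": {
  "targets": [
    {"x": 0.35,"y": -0.5,"z": 1.5,"rx": 0,"ry": 0,"rz": 0},
    {"x": 0.35,"y": -0.5,"z": 3.5,"rx": 0,"ry": 0,"rz": 0},
    {"x": 0.35,"y": -0.5,"z": 5.5,"rx": 0,"ry": 0,"rz": 0},
    {"x": 0.35,"y": -0.5,"z": 7,"rx": 0,"ry": 0,"rz": 0},
    {"x": 0.35,"y": -0.5,"z": 8.3,"rx": 0,"ry": 0,"rz": 0},
    {"x": 0.35,"y": -0.5,"z": 9,"rx": 0,"ry": 0,"rz": 0},
    {"x": 0.35,"y": -0.5,"z": 9.2,"rx": 0,"ry": 0,"rz": 0},
    {"x": 0.35,"y": -0.5,"z": 9.2,"rx": 0,"ry": 0,"rz": 0}
  ]
}}

```text
clock: 7.93
ee_pos: [0.6176, 0.141, 0.0859]
orientation: [3.131, 0.221, 0.001]
force: [0.1, 0.9, -3.6]
grip_width: 0.0588
```

```bash
python3 - <<'E'
from h import *
s=ctrl.state();print(s["ee_pos"],s["force"],s["wrist_torque"],rel([.634+.001-.016,.1409,.084],down(.147)))
E
```

```text
[0.61764844 0.1409551  0.08587469] [ 0.12060812  0.8777629  -3.55624938] [ 0.00169365 -0.04090982  0.00191532] ([0.13, 0.02, 0.19], [0.003, -0.001, -0.006])
```

Request:
{"api": "play_rows", "payload": {
  "targets": [
    {"x": 0,"y": 0,"z": 0.1,"rx": 0,"ry": 0,"rz": 0},
    {"x": 0,"y": 0,"z": 0.2,"rx": 0,"ry": 0,"rz": 0},
    {"x": 0,"y": 0,"z": 0.3,"rx": 0,"ry": 0,"rz": 0},
    {"x": 0,"y": 0,"z": 0.3,"rx": 0,"ry": 0,"rz": 0},
    {"x": 0,"y": 0,"z": 0.3,"rx": 0,"ry": 0,"rz": 0},
    {"x": 0,"y": 0,"z": 0.3,"rx": 0,"ry": 0,"rz": 0},
    {"x": 0,"y": 0,"z": 0.3,"rx": 0,"ry": 0,"rz": 0},
    {"x": 0,"y": 0,"z": 0.3,"rx": 0,"ry": 0,"rz": 0}
  ]
}}

```text
clock: 8.6
ee_pos: [0.6186, 0.141, 0.0843]
orientation: [3.131, 0.221, 0.005]
force: [-1.2, -0.2, 6.1]
grip_width: 0.0585
```

Request:
{"api": "play_rows", "payload": {
  "targets": [
    {"x": 0,"y": 0,"z": 0,"rx": 0,"ry": 0,"rz": 0},
    {"x": 0,"y": 0,"z": 0,"rx": 0,"ry": 0,"rz": 0},
    {"x": 0,"y": 0,"z": 0,"rx": 0,"ry": 0,"rz": 0},
    {"x": 0,"y": 0,"z": 0,"rx": 0,"ry": 0,"rz": 0},
    {"x": 0,"y": 0,"z": 0,"rx": 0,"ry": 0,"rz": 0},
    {"x": 0,"y": 0,"z": -1,"rx": 0,"ry": 0,"rz": 0},
    {"x": 0,"y": 0,"z": -3,"rx": 0,"ry": 0,"rz": 0},
    {"x": 0,"y": 0,"z": -6,"rx": 0,"ry": 0,"rz": 0}
  ],
  "claw": 0
}}

```text
clock: 9.27
ee_pos: [0.6161, 0.1408, 0.1425]
orientation: [3.13, 0.22, -0.005]
force: [0.2, -0.0, 0.1]
grip_width: 0.0852
```

Request:
{"api": "play_rows", "payload": {
  "targets": [
    {"x": 0,"y": 0,"z": -3,"rx": 0,"ry": 0,"rz": 0},
    {"x": 0,"y": 0,"z": -6,"rx": 0,"ry": 0,"rz": 0},
    {"x": -2,"y": 0,"z": -8,"rx": 0,"ry": 0,"rz": 0},
    {"x": -5,"y": -2,"z": -8,"rx": 0,"ry": 0,"rz": 0},
    {"x": -8,"y": -4,"z": -8,"rx": 0,"ry": 0,"rz": 0},
    {"x": -11,"y": -6,"z": -8,"rx": 0,"ry": 0,"rz": 0},
    {"x": -13,"y": -8,"z": -8,"rx": 0,"ry": 0,"rz": 0},
    {"x": -14,"y": -10,"z": -8,"rx": 0,"ry": 0,"rz": 0}
  ]
}}

```text
clock: 9.93
ee_pos: [0.4608, 0.221, 0.2235]
orientation: [3.131, 0.222, -0.007]
force: [0.3, -0.5, 0.1]
grip_width: 0.0852
```

```bash
cat >> h.py <<'E'
A=.147; RK=[.634,.025]
def slot(y,x=.001): return place(np.array([[x,y,0]]),*RK,A)[0][:2]
def inrack(p): return (np.array([*p,0])-[*RK,0])@Ro.from_euler('z',A).as_matrix()
E
python3 - <<'E'
from h import *
r=cap("wrist","red",.012);print(ctrl.state()["ee_pos"],ctrl.state()["force"],r,[inrack(q[0]).round(3) for q in r])
for n in["blue","black","yellow"]: print(n,cap("top",n),cap("wrist",n))
im=ctrl.snapshot("wrist");cv2.imwrite("pics/w3.png",im[:,:,::-1])
E
```

```text
[0.4604843  0.22539691 0.22339263] [0.31856193 0.06252945 0.03617776] [([0.6176, 0.1417], np.float64(0.63), 0.81)] [array([0.001, 0.118, 0.   ])]
blue [] [([0.4582, 0.2691], np.float64(0.94), 0.89)]
black [([0.4655, 0.1737], np.float64(0.9), 0.64), ([0.4778, -0.1603], np.float64(0.43), 0.29)] [([0.4657, 0.1761], np.float64(0.9), 0.83)]
yellow [([0.4597, 0.0792], np.float64(0.89), 0.86)] [([0.4596, 0.0785], np.float64(0.94), 0.88)]
```

View pics/w3.png

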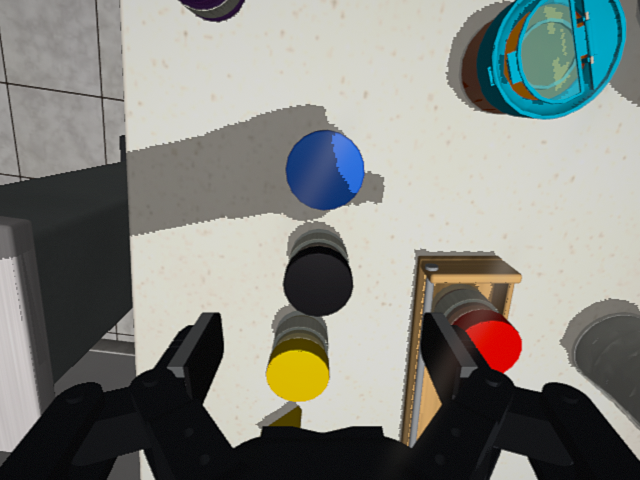

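Red stands upright behind the rail; rack coordinates are (0.001, 0.118). Blue (325,170), black (318,280) and yellow (298,370) haven't moved. Blue is next.

```bash
python3 - <<'E'
from h import *
print(rel([.4583,.2690,.07],down(A)))
R=down(A)
for n,p,y in(("blue",[.4583,.2690],.039),("black",[.4656,.175],-.039),("yellow",[.4597,.0788],-.117)):
    print(n, (R.T@np.array([*(slot(y)-p),0])*100).round(2))
E
```

```text
([0.18, -4.96, 15.23], [0.004, 0.004, -0.007])
blue [13.91 22.81  0.  ]
black [14.56 21.2   0.  ]
yellow [16.55 19.57  0.  ]
```

```bash
python3 - <<'E'
from h import *
for i in range(4):
    print(ctrl.state()["ee_pos"],ctrl.state()["clock"],rel([.4583,.2690,.07],down(A))); ctrl.snapshot("wrist")
E
```

```text
[0.46387143 0.22029779 0.22248427] 10.6833 ([0.18, -4.96, 15.23], [0.004, 0.004, -0.007])
[0.46378978 0.22042763 0.2225266 ] 10.7333 ([0.19, -4.94, 15.23], [0.004, 0.004, -0.007])
[0.46375847 0.22049846 0.22254096] 10.7833 ([0.19, -4.94, 15.24], [0.004, 0.004, -0.006])
[0.46371928 0.22052878 0.22252755] 10.8333 ([0.2, -4.93, 15.23], [0.004, 0.004, -0.006])
```

Request:
{"api": "play_rows", "payload": {
  "targets": [
    {"x": 0.2,"y": -2,"z": 1,"rx": 0,"ry": 0,"rz": 0},
    {"x": 0.2,"y": -4,"z": 3,"rx": 0,"ry": 0,"rz": 0},
    {"x": 0.2,"y": -4.9,"z": 6,"rx": 0,"ry": 0,"rz": 0},
    {"x": 0.2,"y": -4.9,"z": 9,"rx": 0,"ry": 0,"rz": 0},
    {"x": 0.2,"y": -4.9,"z": 12,"rx": 0,"ry": 0,"rz": 0},
    {"x": 0.2,"y": -4.9,"z": 14.5,"rx": 0,"ry": 0,"rz": 0},
    {"x": 0.2,"y": -4.9,"z": 15.2,"rx": 0,"ry": 0,"rz": 0},
    {"x": 0.2,"y": -4.9,"z": 15.2,"rx": 0,"ry": 0,"rz": 0}
  ]
}}

```text
clock: 11.55
ee_pos: [0.4566, 0.2678, 0.0683]
orientation: [3.127, 0.22, -0.012]
force: [-0.3, -0.4, -0.7]
grip_width: 0.0853
```

Request:
{"api": "play_rows", "payload": {
  "targets": [
    {"x": 0,"y": 0,"z": 0,"rx": 0,"ry": 0,"rz": 0},
    {"x": 0,"y": 0,"z": 0,"rx": 0,"ry": 0,"rz": 0},
    {"x": 0,"y": 0,"z": 0,"rx": 0,"ry": 0,"rz": 0},
    {"x": 0,"y": 0,"z": 0,"rx": 0,"ry": 0,"rz": 0},
    {"x": 0,"y": 0,"z": 0,"rx": 0,"ry": 0,"rz": 0},
    {"x": 0,"y": 0,"z": 0,"rx": 0,"ry": 0,"rz": 0},
    {"x": 0,"y": 0,"z": 0,"rx": 0,"ry": 0,"rz": 0},
    {"x": 0,"y": 0,"z": 0,"rx": 0,"ry": 0,"rz": 0}
  ],
  "claw": 1
}}

```text
clock: 12.22
ee_pos: [0.4583, 0.2686, 0.0704]
orientation: [3.129, 0.22, -0.006]
force: [1.3, 0.0, 6.5]
grip_width: 0.0584
```

Request:
{"api": "play_rows", "payload": {
  "targets": [
    {"x": 0,"y": 0,"z": -1,"rx": 0,"ry": 0,"rz": 0},
    {"x": 0,"y": 0,"z": -3,"rx": 0,"ry": 0,"rz": 0},
    {"x": 0,"y": 0,"z": -6,"rx": 0,"ry": 0,"rz": 0},
    {"x": 0,"y": 0,"z": -9,"rx": 0,"ry": 0,"rz": 0},
    {"x": 2,"y": 3,"z": -11,"rx": 0,"ry": 0,"rz": 0},
    {"x": 4,"y": 6,"z": -11,"rx": 0,"ry": 0,"rz": 0},
    {"x": 6,"y": 9,"z": -11,"rx": 0,"ry": 0,"rz": 0},
    {"x": 8,"y": 12,"z": -11,"rx": 0,"ry": 0,"rz": 0}
  ]
}}

```text
clock: 12.88
ee_pos: [0.5554, 0.1606, 0.1819]
orientation: [3.13, 0.222, -0.004]
force: [0.8, 0.2, -2.2]
grip_width: 0.0584
```

Request:
{"api": "play_rows", "payload": {
  "targets": [
    {"x": 2,"y": 3.5,"z": 0,"rx": 0,"ry": 0,"rz": 0},
    {"x": 4,"y": 7,"z": 0,"rx": 0,"ry": 0,"rz": 0},
    {"x": 5.5,"y": 10,"z": 0,"rx": 0,"ry": 0,"rz": 0},
    {"x": 5.9,"y": 10.8,"z": 0,"rx": 0,"ry": 0,"rz": 0},
    {"x": 5.9,"y": 10.8,"z": 0,"rx": 0,"ry": 0,"rz": 0},
    {"x": 5.9,"y": 10.8,"z": 0,"rx": 0,"ry": 0,"rz": 0},
    {"x": 5.9,"y": 10.8,"z": 0,"rx": 0,"ry": 0,"rz": 0},
    {"x": 5.9,"y": 10.8,"z": 0,"rx": 0,"ry": 0,"rz": 0}
  ]
}}

```text
clock: 13.55
ee_pos: [0.6282, 0.065, 0.1821]
orientation: [3.132, 0.228, -0.006]
force: [0.3, 0.9, -2.0]
grip_width: 0.0583
```

```bash
python3 - <<'E'
from h import *
s=ctrl.state(); print(s["ee_pos"],s["grip_width"],s["force"],cap("wrist","blue",.11),rel([*slot(.039),.086],down(A)))
E
```

```text
[0.62818782 0.06497325 0.18206112] 0.058295469200428496 [ 0.28365542  0.91073274 -2.04650341] [([0.6278, 0.0649], np.float64(0.97), 0.89)] ([0.1, 0.05, 9.62], [0.002, 0.003, -0.002])
```

Request:
{"api": "play_rows", "payload": {
  "targets": [
    {"x": 0.1,"y": 0,"z": 2,"rx": 0,"ry": 0,"rz": 0},
    {"x": 0.1,"y": 0,"z": 4.5,"rx": 0,"ry": 0,"rz": 0},
    {"x": 0.1,"y": 0,"z": 7,"rx": 0,"ry": 0,"rz": 0},
    {"x": 0.1,"y": 0,"z": 8.5,"rx": 0,"ry": 0,"rz": 0},
    {"x": 0.1,"y": 0,"z": 9.4,"rx": 0,"ry": 0,"rz": 0},
    {"x": 0.1,"y": 0,"z": 9.7,"rx": 0,"ry": 0,"rz": 0},
    {"x": 0.1,"y": 0,"z": 9.9,"rx": 0,"ry": 0,"rz": 0},
    {"x": 0.1,"y": 0,"z": 10,"rx": 0,"ry": 0,"rz": 0}
  ]
}}

```text
clock: 14.32
ee_pos: [0.63, 0.0645, 0.0833]
orientation: [3.131, 0.228, -0.002]
force: [0.6, 0.9, -0.9]
grip_width: 0.0587
```

Request:
{"api": "play_rows", "payload": {
  "targets": [
    {"x": 0,"y": 0,"z": 0,"rx": 0,"ry": 0,"rz": 0},
    {"x": 0,"y": 0,"z": 0,"rx": 0,"ry": 0,"rz": 0},
    {"x": 0,"y": 0,"z": 0,"rx": 0,"ry": 0,"rz": 0},
    {"x": 0,"y": 0,"z": 0,"rx": 0,"ry": 0,"rz": 0},
    {"x": 0,"y": 0,"z": 0,"rx": 0,"ry": 0,"rz": 0},
    {"x": 0,"y": 0,"z": -1,"rx": 0,"ry": 0,"rz": 0},
    {"x": 0,"y": 0,"z": -3,"rx": 0,"ry": 0,"rz": 0},
    {"x": 0,"y": 0,"z": -6,"rx": 0,"ry": 0,"rz": 0}
  ],
  "claw": 0
}}

```text
clock: 14.98
ee_pos: [0.6278, 0.0647, 0.1416]
orientation: [3.131, 0.228, -0.012]
force: [0.4, -0.9, -0.3]
grip_width: 0.0853
```

Request:
{"api": "play_rows", "payload": {
  "targets": [
    {"x": 0,"y": -1,"z": -4,"rx": 0,"ry": 0,"rz": 0},
    {"x": -2,"y": -4,"z": -8,"rx": 0,"ry": 0,"rz": 0},
    {"x": -5,"y": -7,"z": -8,"rx": 0,"ry": 0,"rz": 0},
    {"x": -8,"y": -10,"z": -8,"rx": 0,"ry": 0,"rz": 0},
    {"x": -11,"y": -13,"z": -8,"rx": 0,"ry": 0,"rz": 0},
    {"x": -14,"y": -15,"z": -8,"rx": 0,"ry": 0,"rz": 0},
    {"x": -14.5,"y": -16,"z": -8,"rx": 0,"ry": 0,"rz": 0},
    {"x": -14.5,"y": -16,"z": -8,"rx": 0,"ry": 0,"rz": 0}
  ]
}}

```text
clock: 15.65
ee_pos: [0.4576, 0.207, 0.2232]
orientation: [-3.131, -0.242, 0.015]
force: [0.3, 0.6, -0.9]
grip_width: 0.0853
```

```bash
python3 - <<'E'
from h import *
for n in["red","blue"]:
    r=cap("top",n,.012)+cap("wrist",n,.012); print(n,r,[inrack(q[0]).round(3) for q in r])
for n in["black","yellow"]: print(n,cap("top",n),cap("wrist",n))
print(ctrl.state()["ee_pos"],rel([.4656,.175,.07],down(A)))
E
```

```text
red [([0.6192, 0.1406], np.float64(0.93), 0.7), ([0.6187, 0.1393], np.float64(0.84), 0.59)] [array([0.002, 0.117, 0.   ]), array([0.002, 0.115, 0.   ])]
blue [([0.631, 0.0652], np.float64(0.87), 0.79)] [array([0.003, 0.04 , 0.   ])]
black [([0.4653, 0.1738], np.float64(0.83), 0.72)] [([0.4656, 0.1758], np.float64(0.91), 0.72)]
yellow [([0.4597, 0.0792], np.float64(0.89), 0.74)] [([0.4599, 0.0791], np.float64(0.93), 0.84)]
[0.46177675 0.20221407 0.22231528] ([0.1, 2.71, 15.24], [0.002, 0.008, -0.002])
```

Request:
{"api": "play_rows", "payload": {
  "targets": [
    {"x": 0.1,"y": 1,"z": 1,"rx": 0,"ry": 0,"rz": 0},
    {"x": 0.1,"y": 2,"z": 3,"rx": 0,"ry": 0,"rz": 0},
    {"x": 0.1,"y": 2.7,"z": 6,"rx": 0,"ry": 0,"rz": 0},
    {"x": 0.1,"y": 2.7,"z": 9,"rx": 0,"ry": 0,"rz": 0},
    {"x": 0.1,"y": 2.7,"z": 12,"rx": 0,"ry": 0,"rz": 0},
    {"x": 0.1,"y": 2.7,"z": 14.5,"rx": 0,"ry": 0,"rz": 0},
    {"x": 0.1,"y": 2.7,"z": 15.2,"rx": 0,"ry": 0,"rz": 0},
    {"x": 0.1,"y": 2.7,"z": 15.2,"rx": 0,"ry": 0,"rz": 0}
  ]
}}

```text
clock: 17.12
ee_pos: [0.4636, 0.1736, 0.0681]
orientation: [3.128, 0.226, -0.02]
force: [-0.4, -0.2, -0.4]
grip_width: 0.0859
```

Request:
{"api": "play_rows", "payload": {
  "targets": [
    {"x": 0,"y": 0,"z": 0,"rx": 0,"ry": 0,"rz": 0},
    {"x": 0,"y": 0,"z": 0,"rx": 0,"ry": 0,"rz": 0},
    {"x": 0,"y": 0,"z": 0,"rx": 0,"ry": 0,"rz": 0},
    {"x": 0,"y": 0,"z": 0,"rx": 0,"ry": 0,"rz": 0},
    {"x": 0,"y": 0,"z": 0,"rx": 0,"ry": 0,"rz": 0},
    {"x": 0,"y": 0,"z": 0,"rx": 0,"ry": 0,"rz": 0},
    {"x": 0,"y": 0,"z": 0,"rx": 0,"ry": 0,"rz": 0},
    {"x": 0,"y": 0,"z": 0,"rx": 0,"ry": 0,"rz": 0}
  ],
  "claw": 1
}}

```text
clock: 17.78
ee_pos: [0.4656, 0.1739, 0.0699]
orientation: [3.129, 0.226, -0.013]
force: [0.9, -1.2, 6.0]
grip_width: 0.0585
```

Request:
{"api": "play_rows", "payload": {
  "targets": [
    {"x": 0,"y": 0,"z": -1,"rx": 0,"ry": 0,"rz": 0},
    {"x": 0,"y": 0,"z": -3,"rx": 0,"ry": 0,"rz": 0},
    {"x": 0,"y": 0,"z": -6,"rx": 0,"ry": 0,"rz": 0},
    {"x": 0,"y": 0,"z": -9,"rx": 0,"ry": 0,"rz": 0},
    {"x": 2,"y": 3,"z": -11,"rx": 0,"ry": 0,"rz": 0},
    {"x": 4,"y": 6,"z": -11,"rx": 0,"ry": 0,"rz": 0},
    {"x": 6,"y": 9,"z": -11,"rx": 0,"ry": 0,"rz": 0},
    {"x": 8,"y": 12,"z": -11,"rx": 0,"ry": 0,"rz": 0}
  ]
}}

```text
clock: 18.45
ee_pos: [0.5632, 0.0667, 0.1806]
orientation: [3.13, 0.229, -0.013]
force: [0.4, 0.5, -2.2]
grip_width: 0.0585
```

Request:
{"api": "play_rows", "payload": {
  "targets": [
    {"x": 2,"y": 3,"z": 0,"rx": 0,"ry": 0,"rz": 0},
    {"x": 4,"y": 6,"z": 0,"rx": 0,"ry": 0,"rz": 0},
    {"x": 6,"y": 8.5,"z": 0,"rx": 0,"ry": 0,"rz": 0},
    {"x": 6.5,"y": 9.2,"z": 0,"rx": 0,"ry": 0,"rz": 0},
    {"x": 6.5,"y": 9.2,"z": 0,"rx": 0,"ry": 0,"rz": 0},
    {"x": 6.5,"y": 9.2,"z": 0,"rx": 0,"ry": 0,"rz": 0},
    {"x": 6.5,"y": 9.2,"z": 0,"rx": 0,"ry": 0,"rz": 0},
    {"x": 6.5,"y": 9.2,"z": 0,"rx": 0,"ry": 0,"rz": 0}
  ]
}}

```text
clock: 19.12
ee_pos: [0.6399, -0.0122, 0.1803]
orientation: [3.132, 0.234, -0.015]
force: [-0.6, -0.2, -2.3]
grip_width: 0.0585
```

```bash
python3 - <<'E'
from h import *
s=ctrl.state(); print(s["ee_pos"],s["grip_width"],s["force"],cap("wrist","black",.11),rel([*slot(-.039),.086],down(A)))
E
```

```text
[ 0.63993444 -0.01217948  0.18026489] 0.05853600149439247 [-0.60306491 -0.20693802 -2.30082487] [] ([0.12, 0.05, 9.45], [0.001, 0.009, 0.002])
```

Request:
{"api": "play_rows", "payload": {
  "targets": [
    {"x": 0.1,"y": 0,"z": 2,"rx": 0,"ry": 0.009,"rz": 0},
    {"x": 0.1,"y": 0,"z": 4.5,"rx": 0,"ry": 0.009,"rz": 0},
    {"x": 0.1,"y": 0,"z": 7,"rx": 0,"ry": 0.009,"rz": 0},
    {"x": 0.1,"y": 0,"z": 8.4,"rx": 0,"ry": 0.009,"rz": 0},
    {"x": 0.1,"y": 0,"z": 9.3,"rx": 0,"ry": 0.009,"rz": 0},
    {"x": 0.1,"y": 0,"z": 9.6,"rx": 0,"ry": 0.009,"rz": 0},
    {"x": 0.1,"y": 0,"z": 9.8,"rx": 0,"ry": 0.009,"rz": 0},
    {"x": 0.1,"y": 0,"z": 9.9,"rx": 0,"ry": 0.009,"rz": 0}
  ]
}}

```text
clock: 19.88
ee_pos: [0.6413, -0.0128, 0.0826]
orientation: [3.131, 0.234, 0.004]
force: [-0.0, 0.3, -2.8]
grip_width: 0.0588
```

Request:
{"api": "play_rows", "payload": {
  "targets": [
    {"x": 0,"y": 0,"z": 0,"rx": 0,"ry": 0,"rz": 0},
    {"x": 0,"y": 0,"z": 0,"rx": 0,"ry": 0,"rz": 0},
    {"x": 0,"y": 0,"z": 0,"rx": 0,"ry": 0,"rz": 0},
    {"x": 0,"y": 0,"z": 0,"rx": 0,"ry": 0,"rz": 0},
    {"x": 0,"y": 0,"z": 0,"rx": 0,"ry": 0,"rz": 0},
    {"x": 0,"y": 0,"z": -1,"rx": 0,"ry": 0,"rz": 0},
    {"x": 0,"y": 0,"z": -3,"rx": 0,"ry": 0,"rz": 0},
    {"x": 0,"y": 0,"z": -6,"rx": 0,"ry": 0,"rz": 0}
  ],
  "claw": 0
}}

```text
clock: 20.55
ee_pos: [0.6389, -0.0125, 0.1409]
orientation: [3.132, 0.233, -0.006]
force: [-0.0, 1.0, 0.4]
grip_width: 0.0855
```

Request:
{"api": "play_rows", "payload": {
  "targets": [
    {"x": 0,"y": -1,"z": -4,"rx": 0,"ry": 0,"rz": 0},
    {"x": -2,"y": -4,"z": -8,"rx": 0,"ry": 0,"rz": 0},
    {"x": -5,"y": -7,"z": -8,"rx": 0,"ry": 0,"rz": 0},
    {"x": -8,"y": -10,"z": -8,"rx": 0,"ry": 0,"rz": 0},
    {"x": -11,"y": -12,"z": -8,"rx": 0,"ry": 0,"rz": 0},
    {"x": -14,"y": -14,"z": -8,"rx": 0,"ry": 0,"rz": 0},
    {"x": -15,"y": -15,"z": -8,"rx": 0,"ry": 0,"rz": 0},
    {"x": -15,"y": -15,"z": -8,"rx": 0,"ry": 0,"rz": 0}
  ]
}}

```text
clock: 21.22
ee_pos: [0.4651, 0.1172, 0.2222]
orientation: [-3.129, -0.244, 0.009]
force: [-0.1, -0.4, -0.0]
grip_width: 0.0853
```

```bash
python3 - <<'E'
from h import *
for n in["red","blue","black"]:
    r=cap("top",n,.012)+cap("wrist",n,.012); print(n,r,[inrack(q[0]).round(3) for q in r])
for n in["yellow"]: print(n,cap("top",n),cap("wrist",n))
print(ctrl.state()["ee_pos"],rel([.4598,.079,.07],down(A)))
E
```

```text
red [([0.6191, 0.1403], np.float64(0.93), 0.66), ([0.6187, 0.14], np.float64(0.95), 0.71)] [array([0.002, 0.116, 0.   ]), array([0.002, 0.116, 0.   ])]
blue [([0.631, 0.0652], np.float64(0.87), 0.82), ([0.6315, 0.0645], np.float64(0.83), 0.56)] [array([0.003, 0.04 , 0.   ]), array([0.003, 0.039, 0.   ])]
black [([0.6405, -0.01], np.float64(0.89), 0.54), ([0.6383, 0.0155], np.float64(0.19), 0.82)] [array([ 0.001, -0.036,  0.   ]), array([ 0.003, -0.01 ,  0.   ])]
yellow [([0.4602, 0.0748], np.float64(0.32), 0.62)] [([0.4599, 0.0792], np.float64(0.95), 0.56)]
[0.46867639 0.11373715 0.2213601 ] ([-1.33, 3.29, 15.14], [0.001, 0.004, 0.002])
```

Yellow's tool offset to its slot is (16.5, 19.6).

Request:
{"api": "play_rows", "payload": {
  "targets": [
    {"x": -0.5,"y": 1,"z": 1,"rx": 0,"ry": 0,"rz": 0},
    {"x": -1,"y": 2,"z": 3,"rx": 0,"ry": 0,"rz": 0},
    {"x": -1.3,"y": 3.3,"z": 6,"rx": 0,"ry": 0,"rz": 0},
    {"x": -1.3,"y": 3.3,"z": 9,"rx": 0,"ry": 0,"rz": 0},
    {"x": -1.3,"y": 3.3,"z": 12,"rx": 0,"ry": 0,"rz": 0},
    {"x": -1.3,"y": 3.3,"z": 14.5,"rx": 0,"ry": 0,"rz": 0},
    {"x": -1.3,"y": 3.3,"z": 15.1,"rx": 0,"ry": 0,"rz": 0},
    {"x": -1.3,"y": 3.3,"z": 15.1,"rx": 0,"ry": 0,"rz": 0}
  ]
}}

```text
clock: 22.68
ee_pos: [0.4584, 0.0787, 0.0689]
orientation: [3.131, 0.233, -0.014]
force: [-0.3, 0.4, 1.0]
grip_width: 0.085
```

Request:
{"api": "play_rows", "payload": {
  "targets": [
    {"x": 0,"y": 0,"z": 0,"rx": 0,"ry": 0,"rz": 0},
    {"x": 0,"y": 0,"z": 0,"rx": 0,"ry": 0,"rz": 0},
    {"x": 0,"y": 0,"z": 0,"rx": 0,"ry": 0,"rz": 0},
    {"x": 0,"y": 0,"z": 0,"rx": 0,"ry": 0,"rz": 0},
    {"x": 0,"y": 0,"z": 0,"rx": 0,"ry": 0,"rz": 0},
    {"x": 0,"y": 0,"z": 0,"rx": 0,"ry": 0,"rz": 0},
    {"x": 0,"y": 0,"z": 0,"rx": 0,"ry": 0,"rz": 0},
    {"x": 0,"y": 0,"z": 0,"rx": 0,"ry": 0,"rz": 0}
  ],
  "claw": 1
}}

```text
clock: 23.35
ee_pos: [0.4602, 0.0791, 0.0708]
orientation: [3.132, 0.234, -0.007]
force: [-0.4, -0.1, 5.7]
grip_width: 0.0587
```

Request:
{"api": "play_rows", "payload": {
  "targets": [
    {"x": 0,"y": 0,"z": -1,"rx": 0,"ry": 0,"rz": 0},
    {"x": 0,"y": 0,"z": -3,"rx": 0,"ry": 0,"rz": 0},
    {"x": 0,"y": 0,"z": -6,"rx": 0,"ry": 0,"rz": 0},
    {"x": 0,"y": 0,"z": -9,"rx": 0,"ry": 0,"rz": 0},
    {"x": 2,"y": 3,"z": -11,"rx": 0,"ry": 0,"rz": 0},
    {"x": 4,"y": 6,"z": -11,"rx": 0,"ry": 0,"rz": 0},
    {"x": 6.5,"y": 9,"z": -11,"rx": 0,"ry": 0,"rz": 0},
    {"x": 9,"y": 12,"z": -11,"rx": 0,"ry": 0,"rz": 0}
  ]
}}

```text
clock: 24.02
ee_pos: [0.5681, -0.0268, 0.1817]
orientation: [3.133, 0.236, -0.006]
force: [0.4, 0.4, -2.9]
grip_width: 0.0579
```

Request:
{"api": "play_rows", "payload": {
  "targets": [
    {"x": 2.5,"y": 2.5,"z": 0,"rx": 0,"ry": 0,"rz": 0},
    {"x": 5,"y": 5,"z": 0,"rx": 0,"ry": 0,"rz": 0},
    {"x": 7,"y": 7,"z": 0,"rx": 0,"ry": 0,"rz": 0},
    {"x": 7.5,"y": 7.6,"z": 0,"rx": 0,"ry": 0,"rz": 0},
    {"x": 7.5,"y": 7.6,"z": 0,"rx": 0,"ry": 0,"rz": 0},
    {"x": 7.5,"y": 7.6,"z": 0,"rx": 0,"ry": 0,"rz": 0},
    {"x": 7.5,"y": 7.6,"z": 0,"rx": 0,"ry": 0,"rz": 0},
    {"x": 7.5,"y": 7.6,"z": 0,"rx": 0,"ry": 0,"rz": 0}
  ]
}}

```text
clock: 24.68
ee_pos: [0.6528, -0.0885, 0.1816]
orientation: [-3.131, -0.239, 0.007]
force: [-0.2, 0.8, -3.8]
grip_width: 0.0583
```

```bash
python3 - <<'E'
from h import *
s=ctrl.state(); print(s["ee_pos"],s["grip_width"],s["force"],cap("wrist","yellow",.11),rel([*slot(-.117),.082],down(A)))
E
```

```text
[ 0.65278716 -0.08850622  0.18159747] 0.05832519155435764 [-0.16196281  0.79700909 -3.79566928] [([0.6523, -0.0884], np.float64(0.97), 0.64)] ([-0.09, 0.15, 9.98], [-0.001, 0.004, 0.005])
```

Request:
{"api": "play_rows", "payload": {
  "targets": [
    {"x": -0.1,"y": 0.1,"z": 2,"rx": 0,"ry": 0.004,"rz": 0},
    {"x": -0.1,"y": 0.1,"z": 4.5,"rx": 0,"ry": 0.004,"rz": 0},
    {"x": -0.1,"y": 0.1,"z": 7,"rx": 0,"ry": 0.004,"rz": 0},
    {"x": -0.1,"y": 0.1,"z": 8.4,"rx": 0,"ry": 0.004,"rz": 0},
    {"x": -0.1,"y": 0.1,"z": 9.3,"rx": 0,"ry": 0.004,"rz": 0},
    {"x": -0.1,"y": 0.1,"z": 9.6,"rx": 0,"ry": 0.004,"rz": 0},
    {"x": -0.1,"y": 0.1,"z": 9.8,"rx": 0,"ry": 0.004,"rz": 0},
    {"x": -0.1,"y": 0.1,"z": 9.9,"rx": 0,"ry": 0.004,"rz": 0}
  ]
}}

```text
clock: 25.45
ee_pos: [0.6528, -0.0901, 0.084]
orientation: [-3.132, -0.239, -0.004]
force: [0.4, -0.3, -3.0]
grip_width: 0.0585
```

Request:
{"api": "play_rows", "payload": {
  "targets": [
    {"x": 0,"y": 0,"z": 0,"rx": 0,"ry": 0,"rz": 0},
    {"x": 0,"y": 0,"z": 0,"rx": 0,"ry": 0,"rz": 0},
    {"x": 0,"y": 0,"z": 0,"rx": 0,"ry": 0,"rz": 0},
    {"x": 0,"y": 0,"z": 0,"rx": 0,"ry": 0,"rz": 0},
    {"x": 0,"y": 0,"z": 0,"rx": 0,"ry": 0,"rz": 0},
    {"x": 0,"y": 0,"z": -1,"rx": 0,"ry": 0,"rz": 0},
    {"x": 0,"y": 0,"z": -3,"rx": 0,"ry": 0,"rz": 0},
    {"x": 0,"y": 0,"z": -6,"rx": 0,"ry": 0,"rz": 0}
  ],
  "claw": 0
}}

```text
clock: 26.12
ee_pos: [0.6505, -0.0896, 0.1421]
orientation: [-3.13, -0.239, 0.006]
force: [-0.2, -0.7, -0.1]
grip_width: 0.0856
```

```bash
python3 - <<'E'
from h import *
K={c:ctrl.calibration(c) for c in("top","scene")}
q0=[.48,-.165,.0]
import itertools
im={c:ctrl.snapshot(c) for c in K}
# green/red tag by colour, top + scene
t=im["top"]; hsv=cv2.cvtColor(t,cv2.COLOR_RGB2HSV).astype(int)
M={c:ctrl.masks_of(c,"tag") for c in K}
for c in K: print(c,[(np.round(d["centre"]).tolist(),round(d["p"],2),int(d["region"].sum()),im[c][d["region"]].mean(0).round().tolist()) for d in M[c]])
g=[min((d for d in M[c]),key=lambda d:(im[c][d["region"]].mean(0)*[1,-1,1]).sum()) for c in K]
P=box(.008,.062,.006,.126)
v=[(K[c],cv2.morphologyEx(d["region"].astype(np.uint8),cv2.MORPH_CLOSE,np.ones((13,13)))) for c,d in zip(K,g)]
u=g[0]["centre"]; x0=ray(K["top"],u[1],u[0],.07); print(x0)
for vv in(v[:1],v): print("tag",fit(P,vv,[x0[0],x0[1],-.63],(-.15,0,.15)))
H=ctrl.masks_of("top","tag_holder"); print([(np.round(d["centre"]).tolist(),round(d["p"],2),int(d["region"].sum())) for d in H])
for c in K:
    H=ctrl.masks_of(c,"tag_hook")[0]; ys,xs=np.nonzero(H["region"]); print(c,H["centre"],xs.min(),xs.max(),ys.min(),ys.max())
# look-from pose: tool y away so the camera (0.085 to tool -y) sees the tag
print(rel([.47,-.25,.25],down(A)), ctrl.state()["ee_pos"])
for a in(-.3,0,.3): pass
E
```

```text
top [([262.0, 395.0], 0.54, 185, [60.0, 70.0, 43.0]), ([298.0, 407.0], 0.45, 191, [77.0, 60.0, 46.0])]
scene [([233.0, 396.0], 0.96, 493, [56.0, 86.0, 57.0]), ([253.0, 371.0], 0.81, 685, [130.0, 115.0, 56.0]), ([250.0, 428.0], 0.69, 547, [58.0, 41.0, 30.0]), ([218.0, 423.0], 0.63, 526, [91.0, 92.0, 96.0])]
[ 0.46932475 -0.17268656  0.07      ]
tag ([np.float64(0.48354694707551416), np.float64(-0.16736045006490352), np.float64(-0.7484770703229346)], np.float64(0.8691037735849056))
tag ([np.float64(0.4833114362406748), np.float64(-0.16674452582945307), np.float64(-0.8234550427436405)], np.float64(0.8201521047956142))
[([260.0, 387.0], 0.78, 297), ([258.0, 394.0], 0.58, 164)]
top [235.0, 458.9] 441 476 220 253Traceback (most recent call last):
  File "<stdin>", line 17, in <module>
IndexError: list index out of range
```

```bash
python3 - <<'E'
from h import *
for n in["red","blue","black","yellow"]:
    r=cap("top",n,.012); print(n,[inrack(q[0]).round(3) for q in r])
print(rel([.46,-.148,.25],down(.85)), ctrl.state()["ee_pos"],ctrl.state()["joint_positions"].round(2))
E
```

```text
red [array([0.002, 0.116, 0.   ])]
blue [array([0.003, 0.04 , 0.   ])]
black [array([-0.001, -0.039,  0.   ])]
yellow []
([-19.88, 2.79, -10.68], [0.0, -0.002, -0.698]) [ 0.65248728 -0.09018251  0.14365043] [-0.19  0.64  0.5   1.36 -0.31  1.21  0.48]
```

Request:
{"api": "play_rows", "payload": {
  "targets": [
    {"x": 0,"y": 0,"z": -4,"rx": 0,"ry": 0,"rz": 0},
    {"x": -1,"y": 0,"z": -8,"rx": 0,"ry": 0,"rz": -0.1},
    {"x": -4,"y": 0.5,"z": -10.7,"rx": 0,"ry": 0,"rz": -0.2},
    {"x": -8,"y": 1,"z": -10.7,"rx": 0,"ry": 0,"rz": -0.32},
    {"x": -12,"y": 1.5,"z": -10.7,"rx": 0,"ry": 0,"rz": -0.44},
    {"x": -16,"y": 2.2,"z": -10.7,"rx": 0,"ry": 0,"rz": -0.56},
    {"x": -19,"y": 2.8,"z": -10.7,"rx": 0,"ry": 0,"rz": -0.67},
    {"x": -19.9,"y": 2.8,"z": -10.7,"rx": 0,"ry": 0,"rz": -0.698}
  ]
}}

```text
clock: 27.53
ee_pos: [0.4546, -0.1516, 0.2507]
orientation: [-2.863, -1.292, -0.001]
force: [-0.3, -0.4, -0.3]
grip_width: 0.085
```

```bash
python3 - <<'E'
from h import *
for i in range(4): ctrl.snapshot("top")
s=ctrl.state(); print(s["ee_pos"],head()[0],s["joint_positions"].round(2))
im=ctrl.snapshot("wrist");cv2.imwrite("pics/w4.png",im[:,:,::-1])
E
```

```text
[ 0.46073522 -0.14766476  0.25059958] 48.69702168824095 [-0.11  0.18  0.45  1.71 -0.08  1.26  1.21]
```

View pics/w4.png

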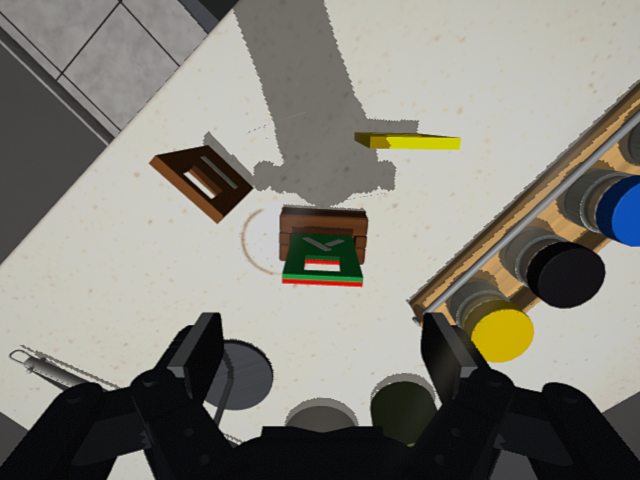

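The wrist view shows the tag head-on: its top edge runs from (283,283) to (362,283), green side towards the camera and hole at (322,264). The four jars stand in the rack, and the hook foot is at (240,375).

```bash
cat >> h.py <<'E'
def tagfit(x0,P=None,roi=(225,295,265,375)):
    k=ctrl.calibration("wrist"); im=ctrl.snapshot("wrist"); h=cv2.cvtColor(im,cv2.COLOR_RGB2HSV).astype(int)
    g=(abs(h[...,0]-65)<20)&(h[...,1]>110); r=((h[...,0]<6)|(h[...,0]>174))&(h[...,1]>200)&(h[...,2]>150)
    c=np.zeros(g.shape,np.uint8); a,b,e,f=roi; c[a:b,e:f]=(g|r)[a:b,e:f]
    c=cv2.morphologyEx(c,cv2.MORPH_CLOSE,np.ones((17,17)))
    n,l,st,_=cv2.connectedComponentsWithStats(c); c=l==1+st[1:,4].argmax()
    q,s=fit(box(.008,.062,.030,.126) if P is None else P,[(k,c)],x0,(-.05,0,.05)); return np.round(q,4).tolist(),round(s,3),int(c.sum())
E
python3 - <<'E'
from h import *
r=tagfit([.483,-.167,-.72]);print(r); q=r[0]
# top corners check
k=ctrl.calibration("wrist"); a=ray(k,283,283,.126);b=ray(k,362,282.5,.126); d=a-b;print(a,b,np.linalg.norm(d),np.arctan2(d[1],d[0])-np.pi/2,(a+b)/2, np.arctan2(-d[1],-d[0])-np.pi/2)
# hook: points in the wrist and top
for a_ in (q[2]+np.pi/2,):
    print(np.degrees(a_), rel([q[0],q[1],.10],down(a_)))
t=ctrl.snapshot("top"); im=ctrl.snapshot("wrist")
cv2.imwrite("pics/c2.png",np.hstack([cv2.resize(t[205:275,425:495],(560,560),interpolation=2)[:, :390],cv2.resize(im[320:460,190:290],(400,560),interpolation=2)])[:,:,::-1])
E
```

```text
([0.4822, -0.1651, -0.7637], np.float64(0.939), 3484)
[ 0.46534737 -0.1895806   0.126     ] [ 0.50490314 -0.14380718  0.126     ] 0.06049681205136263 -3.8542527115347216 [ 0.48512525 -0.16669389  0.126     ] -0.7126600579449285
46.24321318585903 ([0.01, 2.72, 15.02], [0.002, -0.002, 0.045])
```

View pics/c2.png

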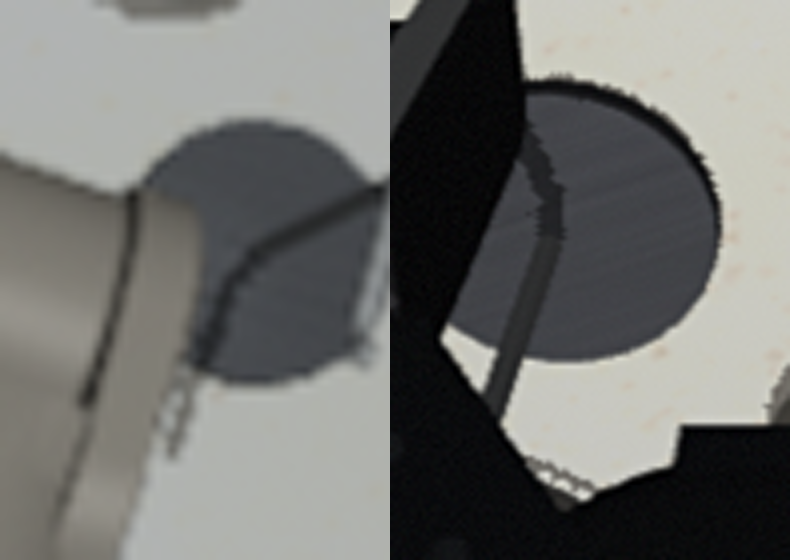

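The crop shows the hook foot centre at about (457,236) in the top view. Before grasping the tag I'll look at the hook with the wrist camera, from the robot's side.

```bash
python3 - <<'E'
from h import *
k=ctrl.calibration("top")
o=ray(k,456.9,236.3,.004); print("post",o)
print("post top",ray(k,474,228.8,.19),"tip",ray(k,472,250,.204))
print(proj(k,[[o[0],o[1],.19]]))
s=ctrl.state();print(s["ee_pos"]);print(rel([o[0]-.13,o[1],.30],down(1.45)))
E
```

```text
post [ 0.54961316 -0.37818428  0.004     ]
post top [ 0.54511055 -0.3746947   0.19      ] tip [ 0.48592177 -0.36123394  0.204     ]
[[475.17166449 227.13538354]]
[ 0.46099521 -0.14744755  0.2499293 ]
([-20.08, 12.09, -5.03], [0.001, -0.001, -0.598])
```

Request:
{"api": "play_rows", "payload": {
  "targets": [
    {"x": -2.5,"y": 1.5,"z": -0.6,"rx": 0,"ry": 0,"rz": -0.075},
    {"x": -5,"y": 3,"z": -1.2,"rx": 0,"ry": 0,"rz": -0.15},
    {"x": -8,"y": 4.8,"z": -2,"rx": 0,"ry": 0,"rz": -0.24},
    {"x": -11,"y": 6.6,"z": -2.8,"rx": 0,"ry": 0,"rz": -0.33},
    {"x": -14,"y": 8.4,"z": -3.5,"rx": 0,"ry": 0,"rz": -0.42},
    {"x": -17,"y": 10.2,"z": -4.3,"rx": 0,"ry": 0,"rz": -0.51},
    {"x": -19,"y": 11.5,"z": -4.8,"rx": 0,"ry": 0,"rz": -0.57},
    {"x": -20,"y": 12,"z": -5,"rx": 0,"ry": 0,"rz": -0.598}
  ]
}}

```text
clock: 28.6
ee_pos: [0.4184, -0.3818, 0.3001]
orientation: [2.352, 2.078, -0.003]
force: [-1.0, -0.7, 0.8]
grip_width: 0.0854
```

```bash
python3 - <<'E'
from h import *
for i in range(4): ctrl.snapshot("top")
s=ctrl.state(); print(s["ee_pos"],head()[0],s["joint_positions"].round(2))
k=ctrl.calibration("wrist")
im=ctrl.snapshot("wrist").copy()
np.savez("hookview.npz",im=im,K=k["intrinsics"],R=k["R"],t=k["t"])
cv2.imwrite("pics/w5.png",im[:,:,::-1])
for q in("tag_hook","hook_seat"):
  for d in ctrl.boxes_of("wrist",q)[:2]: print(q,d)
E
```

```text
[ 0.42039581 -0.37605953  0.2989667 ] 83.08048827483262 [ 0.34  0.34  0.51  1.41 -0.17  1.44  2.29]
tag_hook {'centre': [299.2, 333.1], 'p': 0.92}
hook_seat {'centre': [301.9, 338.4], 'p': 0.57}
```

View pics/w5.png

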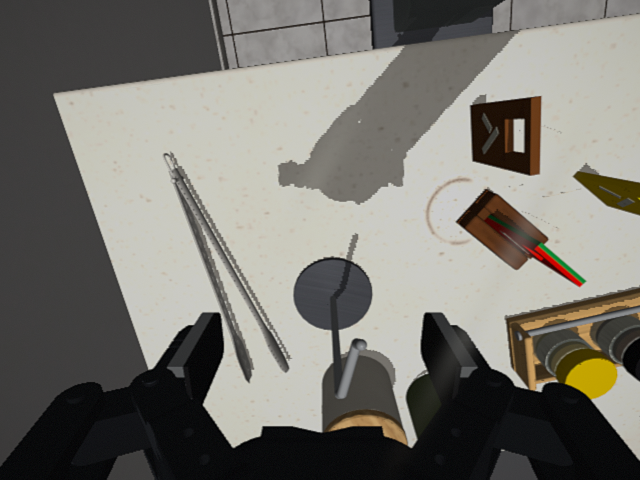

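```bash
python3 - <<'E'
from h import *
from scipy.optimize import least_squares
d=np.load("hookview.npz"); k=dict(intrinsics=d["K"],R=d["R"],t=d["t"]); kt=ctrl.calibration("top")
P=np.array([[0,0,.005],[0,0,.19],[-.063,0,.203]]); uv=np.array([[332.7,293.5],[341,393],[360,345]])
Pt=np.array([[0,0,.005],[0,0,.19]]);uvt=np.array([[456.9,236.3],[475,228]])
f=lambda q:(proj(k,place(P,*q))-uv).ravel()
g=lambda q:np.r_[f(q),(proj(kt,place(Pt,*q))-uvt).ravel()]
for fn in(f,g):
    r=least_squares(fn,[.55,-.378,-.15],x_scale=[.01,.01,.1]); print(r.x.round(4),fn(r.x).round(1))
q=r.x
im=d["im"].copy(); L=lambda p:tuple(np.round(proj(k,place(np.array([p]),*q))[0]).astype(int).tolist())
for a,b in [((0,0,0),(0,0,.19)),((0,0,.19),(-.056,0,.19)),((-.056,0,.19),(-.065,0,.204))]: cv2.line(im,L(a),L(b),(255,0,255),1)
c=np.array([[.052*np.cos(t),.052*np.sin(t),0.0] for t in t_]); cv2.polylines(im,[np.round(proj(k,place(c,*q))).astype(np.int32)],True,(0,255,0),1)
cv2.imwrite("pics/c3.png",cv2.resize(im[240:410,270:400],None,fx=3.5,fy=3.5,interpolation=2)[:,:,::-1])
tq=[.483,-.166]
print("back to tag hover",rel([.483,-.166,.20],down(.836)))
E
```

```text
[ 0.5476 -0.3753 -0.3266] [ 0.3 -0.9 -0.8  4.2  0.5 -2.9]
[ 0.5477 -0.3755 -0.3303] [ 0.1 -0.9 -1.1  4.2  0.5 -2.8 -0.7  0.6 -0.7 -0.1]
back to tag hover ([21.47, 3.72, 9.98], [0.001, -0.003, 0.617])
```

View pics/c3.png

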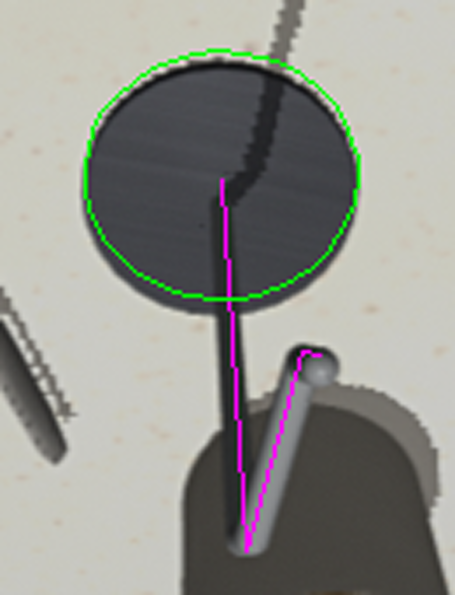

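```bash
python3 - <<'E'
from h import *
d=np.load("hookview.npz"); k=dict(intrinsics=d["K"],R=d["R"],t=d["t"])
a=ray(k,341.1,394.3,.19); b=ray(k,356,355,.19); print(a,b,(a-b)[:2],np.arctan2(*(a-b)[[1,0]]), ray(k,361,344,.204))
g=cv2.cvtColor(d["im"],cv2.COLOR_RGB2GRAY)
for r in (355,365,375,385): print(r,g[r,330:372].tolist())
E
```

```text
[ 0.54482453 -0.37429859  0.19      ] [ 0.50848603 -0.35895695  0.19      ] [ 0.0363385  -0.01534164] -0.3994856342576077 [ 0.48893133 -0.35494053  0.204     ]
355 [204, 205, 156, 80, 39, 43, 45, 44, 42, 43, 64, 95, 105, 104, 108, 113, 111, 88, 79, 100, 122, 133, 141, 143, 144, 141, 136, 123, 94, 79, 81, 90, 94, 105, 110, 110, 112, 113, 114, 114, 114, 114]
365 [113, 65, 55, 48, 43, 45, 46, 44, 46, 45, 44, 50, 62, 64, 58, 73, 98, 119, 133, 140, 142, 143, 142, 136, 121, 88, 67, 67, 68, 68, 68, 67, 66, 67, 67, 66, 67, 66, 66, 67, 67, 66]
375 [62, 63, 63, 56, 47, 42, 45, 45, 45, 44, 44, 44, 68, 95, 118, 131, 139, 141, 142, 141, 135, 123, 90, 67, 65, 66, 66, 67, 68, 68, 69, 66, 67, 68, 67, 68, 67, 68, 68, 68, 68, 69]
385 [63, 65, 64, 63, 52, 42, 43, 43, 44, 63, 93, 115, 130, 138, 141, 142, 141, 136, 123, 90, 67, 66, 67, 67, 68, 68, 67, 67, 66, 67, 67, 67, 67, 68, 68, 67, 68, 68, 69, 69, 69, 67]
```

Request:
{"api": "play_rows", "payload": {
  "targets": [
    {"x": 2.5,"y": 0.5,"z": 0,"rx": 0,"ry": 0,"rz": 0.08},
    {"x": 5,"y": 1,"z": 0,"rx": 0,"ry": 0,"rz": 0.16},
    {"x": 8,"y": 1.5,"z": 0,"rx": 0,"ry": 0,"rz": 0.24},
    {"x": 11,"y": 2,"z": 1,"rx": 0,"ry": 0,"rz": 0.33},
    {"x": 14,"y": 2.5,"z": 2,"rx": 0,"ry": 0,"rz": 0.42},
    {"x": 17,"y": 3,"z": 4,"rx": 0,"ry": 0,"rz": 0.52},
    {"x": 20,"y": 3.5,"z": 6,"rx": 0,"ry": 0,"rz": 0.6},
    {"x": 21.5,"y": 3.7,"z": 7,"rx": 0,"ry": 0,"rz": 0.617}
  ]
}}

```text
clock: 29.62
ee_pos: [0.4833, -0.1582, 0.2274]
orientation: [-2.861, -1.28, -0.003]
force: [0.7, 0.1, 0.2]
grip_width: 0.0851
```

```bash
python3 - <<'E'
from h import *
for i in range(4): ctrl.snapshot("top")
s=ctrl.state(); print(s["ee_pos"],head()[0],tagfit([.483,-.166,-.73],roi=(200,420,200,420)))
print(rel([.483,-.166,.094],down(.836)))
E
```

```text
[ 0.48291457 -0.16496851  0.2299201 ] 48.0545993553963 ([0.4816, -0.164, -0.7088], np.float64(0.714), 2724)
([0.01, -0.05, 13.66], [0.001, -0.002, -0.0])
```

Request:
{"api": "play_rows", "payload": {
  "targets": [
    {"x": 0,"y": 0,"z": 2,"rx": 0,"ry": 0,"rz": 0},
    {"x": 0,"y": 0,"z": 5,"rx": 0,"ry": 0,"rz": 0},
    {"x": 0,"y": 0,"z": 7.5,"rx": 0,"ry": 0,"rz": 0},
    {"x": 0,"y": 0,"z": 10,"rx": 0,"ry": 0,"rz": 0},
    {"x": 0,"y": 0,"z": 12,"rx": 0,"ry": 0,"rz": 0},
    {"x": 0,"y": 0,"z": 13.2,"rx": 0,"ry": 0,"rz": 0},
    {"x": 0,"y": 0,"z": 13.6,"rx": 0,"ry": 0,"rz": 0},
    {"x": 0,"y": 0,"z": 13.6,"rx": 0,"ry": 0,"rz": 0}
  ]
}}

```text
clock: 30.53
ee_pos: [0.4828, -0.168, 0.0945]
orientation: [2.872, 1.271, 0.003]
force: [-0.4, -0.0, 0.4]
grip_width: 0.0857
```

Request:
{"api": "play_rows", "payload": {
  "targets": [
    {"x": 0,"y": 0,"z": 0,"rx": 0,"ry": 0,"rz": 0},
    {"x": 0,"y": 0,"z": 0,"rx": 0,"ry": 0,"rz": 0},
    {"x": 0,"y": 0,"z": 0,"rx": 0,"ry": 0,"rz": 0},
    {"x": 0,"y": 0,"z": 0,"rx": 0,"ry": 0,"rz": 0},
    {"x": 0,"y": 0,"z": 0,"rx": 0,"ry": 0,"rz": 0},
    {"x": 0,"y": 0,"z": 0,"rx": 0,"ry": 0,"rz": 0},
    {"x": 0,"y": 0,"z": 0,"rx": 0,"ry": 0,"rz": 0},
    {"x": 0,"y": 0,"z": 0,"rx": 0,"ry": 0,"rz": 0}
  ],
  "claw": 1,
  "grip_force": 40
}}

```text
clock: 31.2
ee_pos: [0.484, -0.1691, 0.0962]
orientation: [2.869, 1.27, 0.006]
force: [-0.8, -0.7, 5.9]
grip_width: 0.0615
```

```bash
python3 - <<'E'
from h import *
s=ctrl.state(); print(s["ee_pos"],head(),s["grip_width"],s["force"],s["wrist_torque"])
im=ctrl.snapshot("wrist");cv2.imwrite("pics/w6.png",im[:,:,::-1])
E
```

```text
[ 0.48400429 -0.16906162  0.09621932] (np.float64(47.76060887545285), array([ 0.00525274, -0.00172724, -0.99998471])) 0.06150301817997653 [-0.80184531 -0.68707765  5.94401033] [-0.33348826  0.32617873 -0.0187225 ]
```

View pics/w6.png

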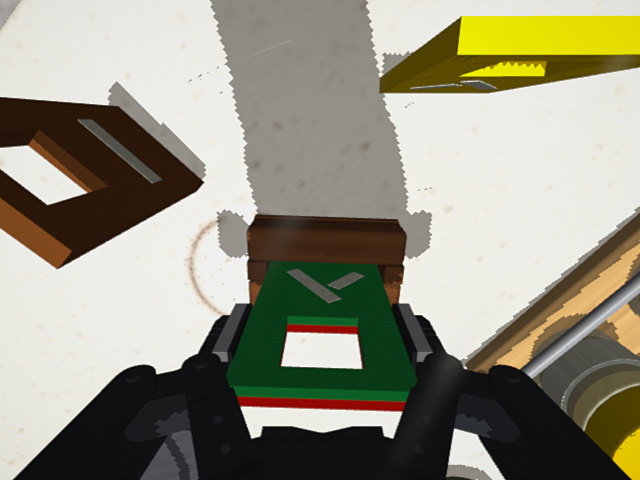

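The wrist view shows the tag gripped by its side edges, hole free at (322,350), green side towards the camera. I'll lift it.

Request:
{"api": "play_rows", "payload": {
  "targets": [
    {"x": 0,"y": 0,"z": -0.7,"rx": 0,"ry": 0,"rz": 0},
    {"x": 0,"y": 0,"z": -2,"rx": 0,"ry": 0,"rz": 0},
    {"x": 0,"y": 0,"z": -4,"rx": 0,"ry": 0,"rz": 0},
    {"x": 0,"y": 0,"z": -6.5,"rx": 0,"ry": 0,"rz": 0},
    {"x": 0,"y": 0,"z": -9,"rx": 0,"ry": 0,"rz": 0},
    {"x": 0,"y": 0,"z": -11.5,"rx": 0,"ry": 0,"rz": 0},
    {"x": 0,"y": 0,"z": -13.5,"rx": 0,"ry": 0,"rz": 0},
    {"x": 0,"y": 0,"z": -13.5,"rx": 0,"ry": 0,"rz": 0}
  ]
}}

```text
clock: 31.92
ee_pos: [0.4859, -0.1697, 0.2362]
orientation: [2.864, 1.268, 0.019]
force: [1.0, -0.5, 0.1]
grip_width: 0.0611
```

```bash
python3 - <<'E'
from h import *
s=ctrl.state(); print(s["ee_pos"],head(),s["grip_width"],s["force"])
print(rel([.4393,-.3371,.230],down(1.23)))
E
```

```text
[ 0.48589484 -0.16973993  0.23618708] (np.float64(47.77451547298806), array([ 0.01475275, -0.00364862, -0.99988452])) 0.06112890696573556 [ 0.97684928 -0.50836723  0.08116476]
([-15.53, 7.79, 0.61], [0.015, -0.004, -0.396])
```

Request:
{"api": "play_rows", "payload": {
  "targets": [
    {"x": -2,"y": 1,"z": 0,"rx": 0,"ry": 0,"rz": -0.05},
    {"x": -4,"y": 2,"z": 0,"rx": 0,"ry": 0,"rz": -0.1},
    {"x": -6.5,"y": 3.3,"z": 0.1,"rx": 0,"ry": 0,"rz": -0.16},
    {"x": -9,"y": 4.5,"z": 0.2,"rx": 0.005,"ry": 0,"rz": -0.22},
    {"x": -11.5,"y": 5.8,"z": 0.3,"rx": 0.01,"ry": 0,"rz": -0.28},
    {"x": -13.5,"y": 6.8,"z": 0.5,"rx": 0.015,"ry": 0,"rz": -0.34},
    {"x": -15,"y": 7.5,"z": 0.6,"rx": 0.015,"ry": -0.004,"rz": -0.39},
    {"x": -15.5,"y": 7.8,"z": 0.6,"rx": 0.015,"ry": -0.004,"rz": -0.396}
  ]
}}

```text
clock: 32.58
ee_pos: [0.437, -0.3399, 0.2291]
orientation: [-2.569, -1.806, 0.004]
force: [-0.4, -0.0, -1.2]
grip_width: 0.0609
```

Request:
{"api": "play_rows", "payload": {
  "targets": [
    {"x": 0,"y": 0,"z": 0,"rx": 0,"ry": 0,"rz": 0},
    {"x": 0,"y": 0,"z": 0,"rx": 0,"ry": 0,"rz": 0},
    {"x": 0,"y": 0,"z": 0,"rx": 0,"ry": 0,"rz": 0},
    {"x": 0,"y": 0,"z": 0,"rx": 0,"ry": 0,"rz": 0},
    {"x": 0,"y": 0,"z": 0,"rx": 0,"ry": 0,"rz": 0},
    {"x": 0,"y": 0,"z": 0,"rx": 0,"ry": 0,"rz": 0},
    {"x": 0,"y": 0,"z": 0,"rx": 0,"ry": 0,"rz": 0},
    {"x": 0,"y": 0,"z": 0,"rx": 0,"ry": 0,"rz": 0}
  ]
}}

```text
clock: 33.25
ee_pos: [0.4372, -0.3396, 0.2292]
orientation: [-2.569, -1.807, 0.004]
force: [0.7, -0.4, -0.9]
grip_width: 0.0612
```

```bash
python3 - <<'E'
from h import *
k=ctrl.calibration("wrist"); im=ctrl.snapshot("wrist").copy(); s=ctrl.state()
print(s["ee_pos"],head(),rel([.4393,-.3371,.193],down(1.23)))
q=[.5477,-.3755,-.34]
L=lambda p,q=q:tuple(np.round(proj(k,place(np.array([p]),*q))[0]).astype(int).tolist())
for a,b in [((0,0,0),(0,0,.19)),((0,0,.19),(-.056,0,.19)),((-.056,0,.19),(-.065,0,.204))]: cv2.line(im,L(a),L(b),(255,0,255),1)
zl=s["ee_pos"][2]-.0902; tq=[*s["ee_pos"][:2],head()[0]*np.pi/180-np.pi/2]
for y0,y1,z0,z1 in((-.031,.031,0,.12),(-.015,.015,.078,.11)):
  c=np.array([[-.004,y0,z0],[-.004,y1,z0],[-.004,y1,z1],[-.004,y0,z1]])+[0,0,zl]
  cv2.polylines(im,[np.round(proj(k,place(c,*tq))).astype(np.int32)],True,(255,255,0),1)
cv2.imwrite("pics/w7.png",im[:,:,::-1])
sc=ctrl.snapshot("scene"); cv2.imwrite("pics/s7.png",cv2.resize(sc[120:290,330:500],None,fx=3,fy=3,interpolation=2)[:,:,::-1])
E
```

```text
[ 0.4370851  -0.33968477  0.22914182] (np.float64(70.23209433692767), array([-2.77184573e-03, -3.24671006e-04, -9.99996106e-01])) ([0.32, 0.13, 3.61], [-0.003, 0.001, -0.004])
```

View pics/w7.png

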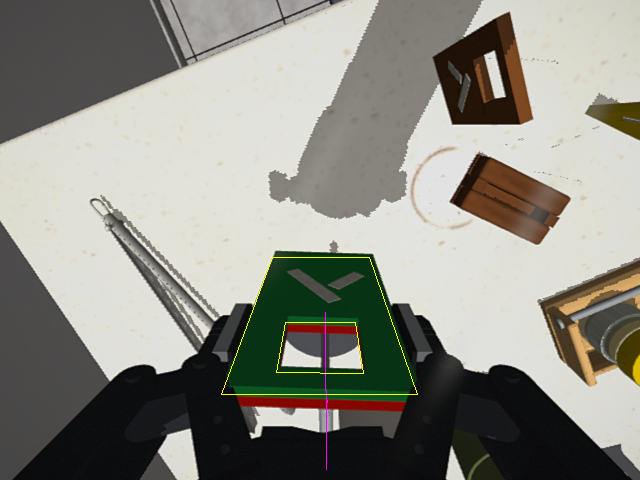

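The wrist view shows the hook bar and post at column ~326 and the hole centred at 322, so they line up laterally. I'll lower to the passing height and advance.

Request:
{"api": "play_rows", "payload": {
  "targets": [
    {"x": 0.2,"y": 0,"z": 0.8,"rx": 0,"ry": 0,"rz": 0},
    {"x": 0.3,"y": 0.1,"z": 1.8,"rx": 0,"ry": 0,"rz": 0},
    {"x": 0.3,"y": 0.1,"z": 2.8,"rx": 0,"ry": 0,"rz": 0},
    {"x": 0.3,"y": 0.1,"z": 3.4,"rx": 0,"ry": 0,"rz": 0},
    {"x": 0.3,"y": 0.1,"z": 3.6,"rx": 0,"ry": 0,"rz": 0},
    {"x": 0.3,"y": 0.1,"z": 3.6,"rx": 0,"ry": 0,"rz": 0},
    {"x": 0.3,"y": 0.1,"z": 3.6,"rx": 0,"ry": 0,"rz": 0},
    {"x": 0.3,"y": 0.1,"z": 3.6,"rx": 0,"ry": 0,"rz": 0}
  ]
}}

```text
clock: 34.02
ee_pos: [0.439, -0.3377, 0.1935]
orientation: [-2.57, -1.806, 0.004]
force: [0.5, -0.2, -0.8]
grip_width: 0.0613
```

```bash
python3 - <<'E'
from h import *
s=ctrl.state(); print(s["ee_pos"],head(),s["force"],rel([.5194,-.3655,.193],down(1.23)))
a=ctrl.snapshot("wrist")[200:440,200:440];b=ctrl.snapshot("scene")[130:270,350:490]
cv2.imwrite("pics/c8.png",np.hstack([cv2.resize(a,(400,400)),cv2.resize(b,(400,400),interpolation=2)])[:,:,::-1])
E
```

```text
[ 0.43904954 -0.33767096  0.19350806] (np.float64(70.2103279278633), array([-2.17766799e-03, -9.54566014e-04, -9.99997173e-01])) [ 0.51764176 -0.20231229 -0.7854549 ] ([0.1, 8.5, 0.04], [-0.002, 0.002, -0.005])
```

View pics/c8.png

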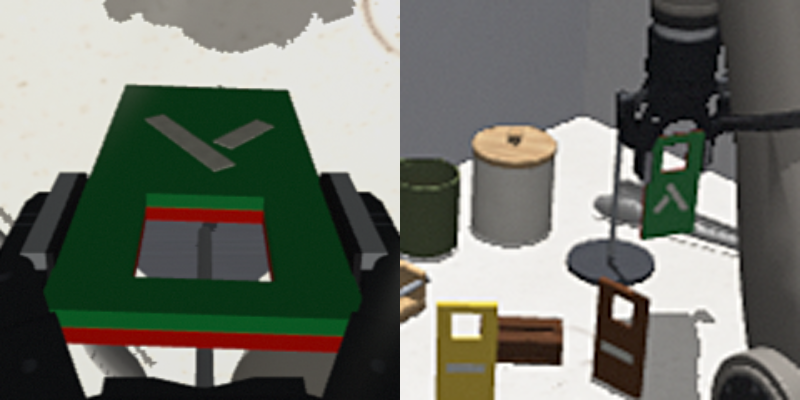

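The post and bar still sit centred in the hole. Advancing.

Request:
{"api": "play_rows", "payload": {
  "targets": [
    {"x": 0.1,"y": 0.8,"z": 0,"rx": 0,"ry": 0,"rz": 0},
    {"x": 0.1,"y": 1.6,"z": 0,"rx": 0,"ry": 0,"rz": 0},
    {"x": 0.1,"y": 2.4,"z": 0,"rx": 0,"ry": 0,"rz": 0},
    {"x": 0.1,"y": 3.2,"z": 0,"rx": 0,"ry": 0,"rz": 0},
    {"x": 0.1,"y": 4,"z": 0,"rx": 0,"ry": 0,"rz": 0},
    {"x": 0.1,"y": 4.8,"z": 0,"rx": 0,"ry": 0,"rz": 0},
    {"x": 0.1,"y": 5.6,"z": 0,"rx": 0,"ry": 0,"rz": 0},
    {"x": 0.1,"y": 6.3,"z": 0,"rx": 0,"ry": 0,"rz": 0}
  ]
}}

```text
clock: 34.78
ee_pos: [0.4997, -0.3583, 0.1934]
orientation: [-2.57, -1.807, 0.004]
force: [-0.7, 0.3, -0.8]
grip_width: 0.0615
```

```bash
python3 - <<'E'
from h import *
s=ctrl.state(); print(s["ee_pos"],head(),s["force"],s["wrist_torque"],s["grip_width"],rel([.5194,-.3655,.193],down(1.23)))
a=ctrl.snapshot("wrist")[200:440,200:440];b=ctrl.snapshot("scene")[140:230,380:470]
cv2.imwrite("pics/c9.png",np.hstack([cv2.resize(a,(400,400)),cv2.resize(b,(400,400),interpolation=2)])[:,:,::-1])
E
```

```text
[ 0.49972931 -0.35830096  0.19336228] (np.float64(70.23079435615604), array([-0.00195814, -0.00110113, -0.99999748])) [-0.72487408  0.30843044 -0.79111727] [ 0.01215552  0.08061525 -0.02696916] 0.0615048122890822 ([-0.01, 2.09, 0.03], [-0.001, 0.002, -0.004])
```

View pics/c9.png

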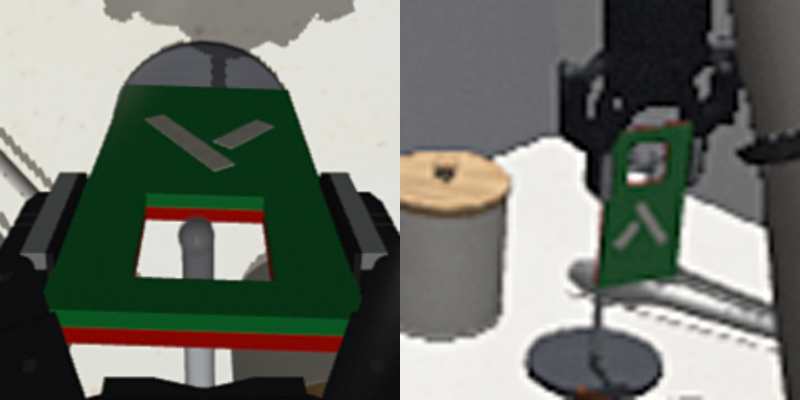

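The tip is inside the hole and there is no contact force. I'll advance the last 2.1 cm.

Request:
{"api": "play_rows", "payload": {
  "targets": [
    {"x": 0,"y": 0.3,"z": 0,"rx": 0,"ry": 0,"rz": 0},
    {"x": 0,"y": 0.7,"z": 0,"rx": 0,"ry": 0,"rz": 0},
    {"x": 0,"y": 1.1,"z": 0,"rx": 0,"ry": 0,"rz": 0},
    {"x": 0,"y": 1.5,"z": 0,"rx": 0,"ry": 0,"rz": 0},
    {"x": 0,"y": 1.9,"z": 0,"rx": 0,"ry": 0,"rz": 0},
    {"x": 0,"y": 2.2,"z": 0,"rx": 0,"ry": 0,"rz": 0},
    {"x": 0,"y": 2.4,"z": 0,"rx": 0,"ry": 0,"rz": 0},
    {"x": 0,"y": 2.4,"z": 0,"rx": 0,"ry": 0,"rz": 0}
  ]
}}

```text
clock: 35.55
ee_pos: [0.5231, -0.3663, 0.1931]
orientation: [2.569, 1.808, -0.003]
force: [-0.0, 0.3, -0.4]
grip_width: 0.0615
```

```bash
python3 - <<'E'
from h import *
s=ctrl.state(); print(s["ee_pos"],head(),s["force"],s["wrist_torque"],s["grip_width"],rel([.5194,-.3655,.175],down(1.23)))
a=ctrl.snapshot("wrist")[200:440,200:440];b=ctrl.snapshot("scene")[140:230,380:470]
cv2.imwrite("pics/c10.png",np.hstack([cv2.resize(a,(400,400)),cv2.resize(b,(400,400),interpolation=2)])[:,:,::-1])
E
```

```text
[ 0.52313659 -0.36627306  0.19313852] (np.float64(70.29435274217006), array([-0.00141654, -0.00144998, -0.99999795])) [-0.02046296  0.29576594 -0.41832622] [-0.03688399 -0.0247834   0.00607881] 0.06147893149111125 ([-0.05, -0.38, 1.81], [-0.001, 0.002, -0.003])
```

View pics/c10.png

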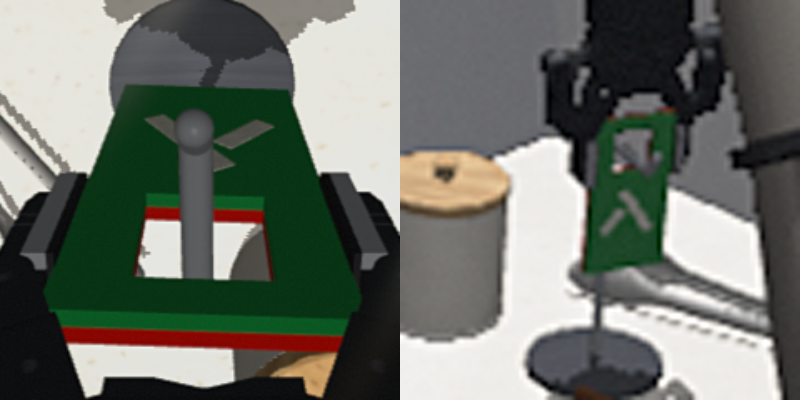

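The hook passes through the hole with its tip in front of the green face. I'll lower until the tag rests on the bar.

Request:
{"api": "play_rows", "payload": {
  "targets": [
    {"x": 0,"y": -0.2,"z": 0.3,"rx": 0,"ry": 0,"rz": 0},
    {"x": 0,"y": -0.3,"z": 0.6,"rx": 0,"ry": 0,"rz": 0},
    {"x": 0,"y": -0.3,"z": 0.9,"rx": 0,"ry": 0,"rz": 0},
    {"x": 0,"y": -0.3,"z": 1.2,"rx": 0,"ry": 0,"rz": 0},
    {"x": 0,"y": -0.3,"z": 1.4,"rx": 0,"ry": 0,"rz": 0},
    {"x": 0,"y": -0.3,"z": 1.6,"rx": 0,"ry": 0,"rz": 0},
    {"x": 0,"y": -0.3,"z": 1.7,"rx": 0,"ry": 0,"rz": 0},
    {"x": 0,"y": -0.3,"z": 1.7,"rx": 0,"ry": 0,"rz": 0}
  ]
}}

```text
clock: 36.32
ee_pos: [0.5196, -0.3652, 0.1758]
orientation: [-2.569, -1.808, 0.004]
force: [0.1, 0.2, -0.2]
grip_width: 0.0613
```

Request:
{"api": "play_rows", "payload": {
  "targets": [
    {"x": 0,"y": 0,"z": 0.1,"rx": 0,"ry": 0,"rz": 0},
    {"x": 0,"y": 0,"z": 0.1,"rx": 0,"ry": 0,"rz": 0},
    {"x": 0,"y": 0,"z": 0.1,"rx": 0,"ry": 0,"rz": 0},
    {"x": 0,"y": 0,"z": 0.1,"rx": 0,"ry": 0,"rz": 0},
    {"x": 0,"y": 0,"z": 0.1,"rx": 0,"ry": 0,"rz": 0},
    {"x": 0,"y": 0,"z": 0.1,"rx": 0,"ry": 0,"rz": 0},
    {"x": 0,"y": 0,"z": 0.1,"rx": 0,"ry": 0,"rz": 0},
    {"x": 0,"y": 0,"z": 0.1,"rx": 0,"ry": 0,"rz": 0}
  ]
}}

```text
clock: 36.98
ee_pos: [0.5196, -0.3652, 0.1749]
orientation: [-2.569, -1.808, 0.004]
force: [0.2, 0.5, -0.3]
grip_width: 0.0613
```

Request:
{"api": "play_rows", "payload": {
  "targets": [
    {"x": 0,"y": 0,"z": 0.05,"rx": 0,"ry": 0,"rz": 0},
    {"x": 0,"y": 0,"z": 0.1,"rx": 0,"ry": 0,"rz": 0},
    {"x": 0,"y": 0,"z": 0.15,"rx": 0,"ry": 0,"rz": 0},
    {"x": 0,"y": 0,"z": 0.15,"rx": 0,"ry": 0,"rz": 0},
    {"x": 0,"y": 0,"z": 0.15,"rx": 0,"ry": 0,"rz": 0},
    {"x": 0,"y": 0,"z": 0.15,"rx": 0,"ry": 0,"rz": 0},
    {"x": 0,"y": 0,"z": 0.15,"rx": 0,"ry": 0,"rz": 0},
    {"x": 0,"y": 0,"z": 0.15,"rx": 0,"ry": 0,"rz": 0}
  ]
}}

```text
clock: 37.65
ee_pos: [0.5197, -0.3652, 0.1738]
orientation: [2.569, 1.808, -0.003]
force: [-0.6, 1.3, 5.0]
grip_width: 0.0613
```

Contact is at 5 N. I'll let go and rise straight up.

Request:
{"api": "play_rows", "payload": {
  "targets": [
    {"x": 0,"y": 0,"z": -0.05,"rx": 0,"ry": 0,"rz": 0},
    {"x": 0,"y": 0,"z": -0.05,"rx": 0,"ry": 0,"rz": 0},
    {"x": 0,"y": 0,"z": -0.05,"rx": 0,"ry": 0,"rz": 0},
    {"x": 0,"y": 0,"z": -0.05,"rx": 0,"ry": 0,"rz": 0},
    {"x": 0,"y": 0,"z": -0.05,"rx": 0,"ry": 0,"rz": 0},
    {"x": 0,"y": 0,"z": -0.05,"rx": 0,"ry": 0,"rz": 0},
    {"x": 0,"y": 0,"z": -0.05,"rx": 0,"ry": 0,"rz": 0},
    {"x": 0,"y": 0,"z": -0.05,"rx": 0,"ry": 0,"rz": 0}
  ],
  "claw": 0
}}

```text
clock: 38.32
ee_pos: [0.5197, -0.3653, 0.1743]
orientation: [-2.569, -1.808, 0.003]
force: [-0.0, 0.8, -0.4]
grip_width: 0.0855
```

Request:
{"api": "play_rows", "payload": {
  "targets": [
    {"x": 0,"y": 0,"z": -0.7,"rx": 0,"ry": 0,"rz": 0},
    {"x": 0,"y": 0,"z": -1.5,"rx": 0,"ry": 0,"rz": 0},
    {"x": 0,"y": 0,"z": -2.5,"rx": 0,"ry": 0,"rz": 0},
    {"x": 0,"y": 0,"z": -4,"rx": 0,"ry": 0,"rz": 0},
    {"x": 0,"y": 0,"z": -6,"rx": 0,"ry": 0,"rz": 0},
    {"x": 0,"y": 0,"z": -8,"rx": 0,"ry": 0,"rz": 0},
    {"x": 0,"y": 0,"z": -10,"rx": 0,"ry": 0,"rz": 0},
    {"x": 0,"y": 0,"z": -10,"rx": 0,"ry": 0,"rz": 0}
  ]
}}

```text
clock: 38.98
ee_pos: [0.5217, -0.3671, 0.2808]
orientation: [2.56, 1.802, 0.002]
force: [1.0, -0.1, 0.2]
grip_width: 0.0852
```

Request:
{"api": "play_rows", "payload": {
  "targets": [
    {"x": 0,"y": -2,"z": -1,"rx": 0,"ry": 0,"rz": 0},
    {"x": 0,"y": -4,"z": -2,"rx": 0,"ry": 0,"rz": 0},
    {"x": 0,"y": -6,"z": -2,"rx": 0,"ry": 0,"rz": 0},
    {"x": 0,"y": -8,"z": -2,"rx": 0,"ry": 0,"rz": 0},
    {"x": 0,"y": -10,"z": -2,"rx": 0,"ry": 0,"rz": 0},
    {"x": 0,"y": -10,"z": -2,"rx": 0,"ry": 0,"rz": 0},
    {"x": 0,"y": -10,"z": -2,"rx": 0,"ry": 0,"rz": 0},
    {"x": 0,"y": -10,"z": -2,"rx": 0,"ry": 0,"rz": 0}
  ]
}}

```text
clock: 39.65
ee_pos: [0.4281, -0.3332, 0.3004]
orientation: [2.559, 1.802, 0.004]
force: [1.1, -0.9, -0.1]
grip_width: 0.0857
```

```bash
python3 - <<'E'
from h import *
s=ctrl.state(); print(s["clock"],s["ee_pos"],s["force"])
for n in["red","blue","black","yellow"]:
    r=cap("top",n,.012)+cap("scene",n,.012); print(n,[(inrack(q[0]).round(3).tolist(),q[1]) for q in r])
a=ctrl.snapshot("wrist");b=ctrl.snapshot("scene")[130:300,250:480]
cv2.imwrite("pics/c11.png",np.hstack([cv2.resize(a[150:,170:490],(388,400)),cv2.resize(b,(412,400),interpolation=2)[:, :]])[:,:,::-1])
E
```

```text
39.65 [ 0.42812642 -0.33316431  0.30037858] [ 1.1289552  -0.89857015 -0.05024285]
red [([0.002, 0.117, 0.0], np.float64(0.93)), ([0.002, 0.116, 0.0], np.float64(0.86))]
blue [([0.002, 0.041, 0.0], np.float64(0.87)), ([0.003, 0.04, 0.0], np.float64(0.82))]
black [([0.001, -0.037, 0.0], np.float64(0.88)), ([0.003, -0.039, 0.0], np.float64(0.74))]
yellow [([0.003, -0.118, 0.0], np.float64(0.89)), ([0.004, -0.119, 0.0], np.float64(0.84))]
```

View pics/c11.png

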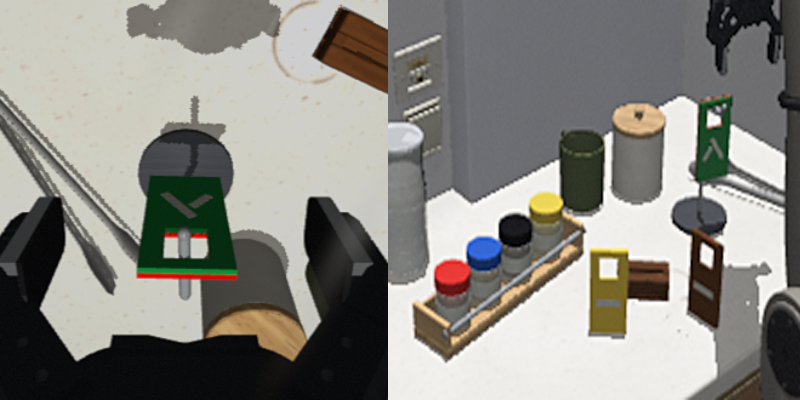

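The final views show all four jars upright behind the rail, and the tag hanging on the hook with green outward and the tip through its hole. The gripper is clear.

```bash
python3 - <<'E'
from rig import ctrl
print(ctrl.close_job())
E
```

```text
the job is handed in; nothing more can be done
None
```

The job is done and handed in at about 40 s on the robot's clock. All four jars (red, blue, black, yellow) stand upright behind the rack's front rail. The two-sided tag hangs by its hole on the hook, green face outward, with the gripper clear of it.

- **Jars:** in the last top and scene views all four are within about 4 mm of the rack's centre line. They sit about 77–80 mm apart. The two cameras agreed to about 3 mm.
- **Tag:** it took weight on the bar (5 N) at the expected height. After release, both the wrist and scene views show it hanging, with the hook tip through the hole on the green side.
- **Bystanders:** the robot never worked near the mug, sugar tin, lidded cup or look-alikes. The mug and tin stand undisturbed in the last view; I did not check the cup or the purple jars at the end.
- **Disagreements along the way:**
  - The first rack estimate was about 3 mm short, which I corrected from the wrist view.
  - The hook fit left about 4 px of error (roughly 2 mm), well inside the hole's clearance.
  - The networks missed single jars now and then, and one partly hidden wrist reading of the black jar was wrong. The other camera readings settled both.
- **Knocked jar:** I saw no sign of any jar being knocked aside.

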